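# Refit the snap ring on a dough mixer's spindle

## Robot

A 7-joint arm with a two-finger parallel gripper is mounted at the origin on the work surface. World frame = base frame: x ahead of the robot, y to its left, z up, the work surface at z = 0. Lengths are in m, angles in degrees, forces in N, time in s.
With the tool pointing down it reaches from about 0.425 to 1.025 m from the base axis. Payload 9.4 kg.
Tool frame: the origin (TCP) lies at the very end of the fingers, on their centre line; the grasp point (between the pads) lies 19 mm behind it; z points along the fingers, y is the direction in which the jaws open and shut (so a half turn about z gives the same grasp; the last joint's range is limited). The gripper opens to 85 mm and grips with 20 to 120 N. Pads are 22 mm wide; open, the fingers measure 114 mm over their backs; the gripper's body (76 mm by 85 mm) begins 54 mm behind the grasp point. The pads swing forward as they close: fully open they stand 13 mm farther back than shut.
Start: joints at [-69.884, 34.337, -0.143, 91.639, 0.103, 54.024, -4.572], TCP at [0.301, 0.66, 0.231] pointing down, gripper open.
Joint ranges: [-147.43, 147.43], [-19.82, 112.94], [-74.19, 73.91], [6.32, 146.72], [-59.91, 239.91], [6.04, 106.73], [-150.56, 150.56]. Speed limits (degrees/s): [127.2, 127.2, 172.46, 172.46, 180, 180, 180].

## Interface

Orientations are given as a 3x3 rotation matrix whose columns are the frame's x, y, z axes.
In Python, from workcell import readout, imaging, order, models gives the robot as it stands.
- The arm moves only by the tool drive_tool, never from a script. Its argument "rows" is a list of rows, each an object with "slide": the shift along the tool's x, y, z in mm, a list of three; "twist": the turn, a rotation vector about the tool's x, y, z in degrees, a list of three; "fingers": the opening, from 0 (shut) to 1 (fully open). A call has 1 to 8 rows; each row is the pose to reach, as a shift and turn from the pose commanded when the call began, along the tool's axes at that moment; what a row does not reach only later rows make up. A row lasts 1/10 s, in which the tool goes at most 50 mm and 8.59 degrees, less where a joint would pass 70% of its speed; a pose out of reach is approached as far as the arm can. A call with a gripper value outside its range is refused whole. The fingers move at their own pace and stop on an object; "force" is the grip in N (left out, the last holds). Time passes only in rows, so rows that repeat a pose let the fingers close. It gives the time, the measured TCP pose, the force and the opening at its end, in the units of the state.
- readout.get_state(): the state, without advancing time (a new reading comes with each control period).
- imaging.grab_frame(name): name is "scene" or "top" or "wrist"; returns the picture (480x640x3 uint8, red, green, blue); there is no depth.
- imaging.calibration(name): a dict with "intrinsics" (3x3 intrinsics, pixels), "dist" ([k1, k2, p1, p2, k3] as OpenCV has them; the pictures are not rectified), "rvec" (rotation vector, rad) and "tvec" (3), from world to camera coordinates, as OpenCV has them. Camera axes: x right, y down, z forward; pixel columns grow to the right and rows downward; lengths in m; the calibration is good to about 2 mm. A picture is of the moment at which its call begins: read the wrist's pose just before it. calibration takes no time and is no camera call; for the wrist camera it gives the pose at the moment of the call.
- order.finish_job(): hands the job in, once; it reports no verdict.
Trained networks look in the newest picture that a camera, given by its name, has taken for a name from the list of things; names that differ only in an ending like _2 or _b are one class to them, and where a whole thing is asked for, a point or a joint stands for the part that bears it (a point fixed in the world has none). Each returns a list of dicts, best first, with "confidence" (0 to 1); they miss things now and then, are a little off and sometimes report something else, mostly with a low value. They report only what shows in the picture. A call takes as long as a camera call. They do not tell look-alikes from the thing itself.
- models.recognise(camera, target): "point" ([column, row] in pixels, amid what is visible of it).
- models.trace(camera, target): "pixels" (480x640 bool, what is visible of it) and "point" ([column, row] in pixels, amid what is visible of it).
- models.spot_point(camera, target): "point" ([column, row] in pixels: a listed point, or the origin of a listed thing).
The state is a dict: "time": time; "joint_pos": joint angles; "qd": joint speeds; "tau": joint torques, N m; "tool_pos": TCP position; "tool_rot": TCP orientation; "force": force on the tool from outside, world axes, zero at the start; "ft_torque": the same for the moment, N m; "gripper_width": finger opening in m.
Only numpy, scipy, OpenCV 4.12 (cv2) and the standard library are available. Lean on these libraries where they do the work, as an engineer would, in place of code of your own. Each camera call takes 0.05 s, during which the arm holds its last target.

## Task

Reassemble the dough mixer's bowl drive: take the retaining-ring pliers out of the wooden block, spread the snap ring lying on the red baking mat with them, lift it and slide it down over the spindle, pressing the sprung pulley gently right down to its stop, and let the ring close fully home in the spindle's groove so that it keeps the pulley down. Do not touch the ring with the fingers and do not force the pulley once it is down. Then stand the pliers back in the slot of the block and leave the other things on the counter where they are.

Things in the scene. Friction and masses are not known exactly. Their poses are not given: they have to be found in the camera images.
- pliers: External retaining-ring pliers, 0.16 kg, upright in the block, tips down. Squeezing the handles SPREADS the tips. Origin between the tips, level with the pin ends when spread; z up, y across the legs (half turn: same). Pivot at z = 72 mm in a box joint 22 (x) x 26 (y) x 20 mm; its flat underside (z = 62) rests on the block, so the origin stands 6 mm above the counter.
- pliers_grip (a point): Midway between the handles, 127 mm above the tips: grasp from above, closing along the pliers' y. Soft blue handles 18 mm wide (x), z = 102 to 154 mm, finger guards 6 mm out below them. Width here 60 mm at rest (each leaning out 0.12 rad), 33 mm at full spread (leaning in 0.12). Each handle pushes back 5 N at rest, about 25 N at full spread with the ring; past that it is against the stop.
- pliers_tips (a point): The pliers' origin. Each tip is a pin 4 mm thick, 3 mm long, under a flat nose shoulder 8 (x) x 9 mm. Pin centres lie at y = +-2.7 mm at rest and +-20 mm at full spread, where an adjusting screw stops them; at rest they hang 2.5 mm lower than at full spread. They may be drawn up out of the ring once it has closed into the groove, without closing the pliers fully.
- pliers_left (a joint): Angle of each plier leg: 0 at rest (tips together), 0.235 rad at the stop (full spread). The pins begin to press on the free ring at about 0.09.
- ring: Dark steel snap ring, 32 g, flat on the mat, 3.5 mm thick, bore 32 mm, outside 42 mm. Origin: centre of the bore on the underside; z up; gap and lugs on its +x side. Oiled. Fully spread it clears the spindle by 0.8 mm when the spindle axis is at ring x = +3.7 mm; as it closes in the groove it draws itself on until its origin is on the axis, the lugs moving 4 mm outwards.
- ring_gap (a point): Middle of the ring's gap, 25 mm along x from its centre, on the underside. The lugs either side (out to x = 30 mm) face each other with V notches, 7 mm wide along x, 3.5 mm deep, bottoms at y = +-11.5 mm; 16 mm between the lugs. The tips go down here and spread into the notches, nose shoulders on top of the lugs; friction then carries the ring.
- ring_left (a joint): Opening of the ring's arm on its +y side, rad: 0 free, about 0.25 at the pliers' full spread (about 9 N on each lug), 0.19 needed to pass the spindle, 0 to 0.03 home in the groove.
- ring_right (a joint): The same for the arm on the -y side.
- drive: Bowl drive of a dough mixer, fixed: aluminium foot 150 x 150 x 10 mm, black toothed pulley 96 mm wide, upright steel spindle 36 mm thick. Origin: underside, on the spindle axis. Groove 5 mm high, 32 mm in diameter, lower edge 66 to 74 mm above the counter: shims make each unit differ, so feel for it. Above it 5 mm of spindle, then a 3.5 mm cone (29 mm at the end). Ring gap: any way.
- pulley (a joint): Travel of the pulley down the spindle, m: 0 as its spring holds it (its flat brass hub face, 68 mm wide, then 5 mm above the groove's lower edge, hiding the groove; 71 to 79 mm up), 0.0055 at its hard stop. Pressing takes 2.5 N at first, 7 N near the stop; over 20 N would hurt it. Held down by the ring in the groove: about 0.0035.
- block: Wooden tool block, fixed, 80 x 76 x 68 mm high, origin centre of the underside; a slot 15 mm (its x) by 32 mm (its y) goes down its middle. The pliers stand in it with their y along its y; they cannot be spread fully until lifted out.
- mat: Red baking mat 130 x 130 x 3 mm, fixed, origin centre of the underside.
- bowl: Steel mixing bowl 124 mm wide, 55 mm high, loose; leave alone. Origin centre of the underside.
- wrench: Steel wrench, loose; leave alone.
- tin: Small green tin 52 mm wide, 55 mm high, loose; leave alone.
- hook: Aluminium spiral dough hook about 190 mm long, 60 mm high, loose; leave alone.
Mind the look-alikes: they are no part of the job. Of the things that look like the ring, the smallest one is meant.

How it is judged:
By the outcome, as a careful person would: the job done as asked, in the order asked, and still so for the second after the job is handed in, with the robot touching nothing.
It also fails if it takes over 72 s, if anything falls off the work surface, if the arm or the gripper's body presses on something with over 40 N, if the wrist force passes 120 N, or if a joint passes its speed limit or range.

## Working session

There is one attempt and no reset: what is moved stays moved. The work goes in short steps, Python scripts to look and compute and a tool call to move; the robot and the scene stay as the last step left them, time stands still between calls to the robot, and variables do not carry over. Pictures are saved under pics/ and viewed, and the job is handed in when it is done.

Besides the shell and the picture viewer there is one more tool, called after ">>>" by a JSON object that holds its "op" and its "data", one argument or row to a line. drive_tool: Moves the arm, as the interface text tells. Its arguments: {"type":"object","properties":{"rows":{"type":"array"},"force":{"type":"number"}},"required":["rows"]}

```bash
ls; mkdir -p pics
python3 - <<'E'
from workcell import readout, imaging, order, models
import cv2
print(readout.get_state())
for c in ["scene","top","wrist"]:
    im=imaging.grab_frame(c); cv2.imwrite(f"pics/{c}0.png",im[:,:,::-1]); k=imaging.calibration(c); print(c,k)
E
```

```text
pics
{'time': 0.0, 'joint_pos': array([-69.88245604,  34.38762858,  -0.1450821 ,  91.68075499,
         0.10461088,  54.02451943,  -4.57187677]), 'qd': array([-0.09267664,  0.06383247,  0.03753243,  0.08169315, -0.01240161,
       -0.05301323,  0.029889  ]), 'tau': array([ 2.06559889e-03, -7.76455593e+01,  1.56550717e+00, -2.58004189e+01,
        1.22923404e-02,  8.88316281e-03,  1.21945573e-05]), 'tool_pos': array([0.30062262, 0.65921182, 0.23037899]), 'tool_rot': array([[-9.09902635e-01,  4.14821572e-01, -5.09159535e-04],
       [ 4.14821847e-01,  9.09901352e-01, -1.53776829e-03],
       [-1.74614512e-04, -1.61042992e-03, -9.99998688e-01]]), 'force': array([0.15300223, 0.12461353, 1.02846176]), 'ft_torque': array([-0.03022837, -0.02609297,  0.02502835]), 'gripper_width': 0.08549723323101888}
scene {'intrinsics': array([[570.03757109,   0.        , 309.04980951],
       [  0.        , 570.03757109, 235.17746394],
       [  0.        ,   0.        ,   1.        ]]), 'dist': array([0.03529382, 0.        , 0.        , 0.        , 0.        ]), 'rvec': array([ 1.3674286 ,  2.38309125, -0.72529478]), 'tvec': array([ 0.24208355, -0.34706262,  1.64240469])}
top {'intrinsics': array([[459.19476865,   0.        , 316.39951799],
       [  0.        , 459.19476865, 237.86573637],
       [  0.        ,   0.        ,   1.        ]]), 'dist': array([0.00819037, 0.        , 0.        , 0.        , 0.        ]), 'rvec': array([ 2.117355  , -2.1566915 ,  0.22276505]), 'tvec': array([0.04391887, 0.57088962, 0.83183195])}
wrist {'intrinsics': array([[342.66425244,   0.        , 318.10194685],
       [  0.        , 342.66425244, 243.45230109],
       [  0.        ,   0.        ,   1.        ]]), 'dist': array([-0.02967025,  0.        ,  0.        ,  0.        ,  0.        ]), 'rvec': array([-2.44114412, -1.56942439, -0.21484928]), 'tvec': array([-0.72422574, -0.03588864,  0.3790588 ])}
```

View pics/scene0.png

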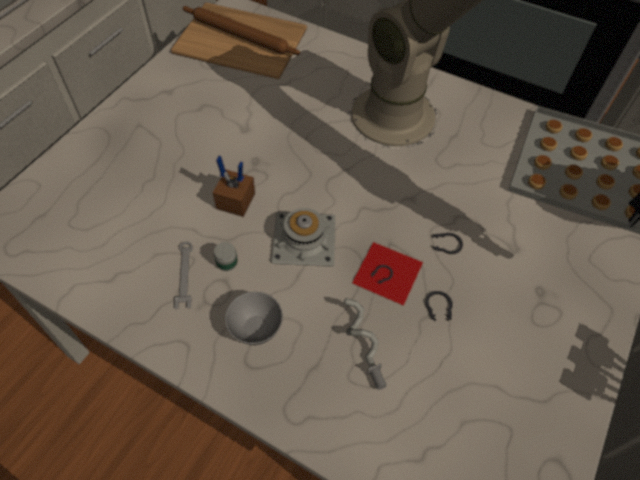

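View pics/top0.png

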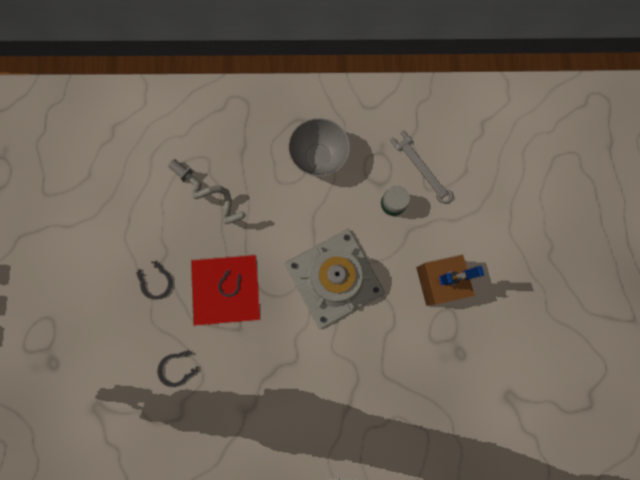

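View pics/wrist0.png

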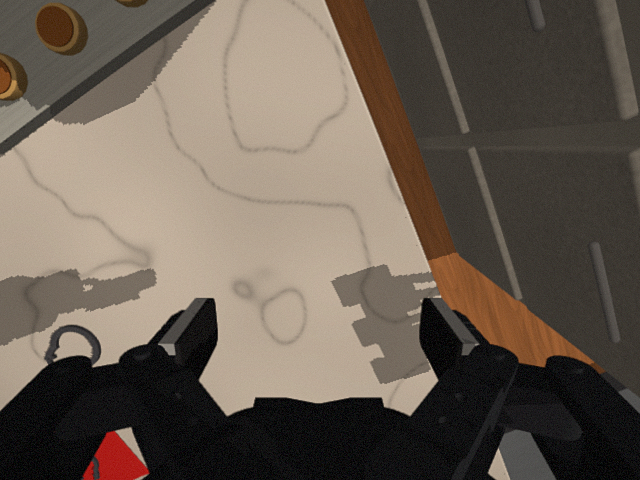

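The pictures show three open rings. In the top view they are at (155,282), (178,368) and, on the red mat, (231,284). The mat ring is the smallest, at about 22 px (roughly 42 mm). The pliers stand in the block at (450,278) and the drive is at (337,275). Next I'll measure positions.

```bash
cat > h.py <<'E'
import numpy as np, cv2
from workcell import readout, imaging, order, models
def ray(cal,px):
    p=cv2.undistortPoints(np.array([[px]],float),cal["intrinsics"],cal["dist"])[0,0]
    R=cv2.Rodrigues(cal["rvec"])[0]; c=-R.T@cal["tvec"]; d=R.T@np.array([p[0],p[1],1.]); return c,d/np.linalg.norm(d)
def onz(cal,px,z):
    c,d=ray(cal,px); return c+d*(z-c[2])/d[2]
def tri(cs):
    A=np.zeros((3,3));b=np.zeros(3)
    for cal,px in cs:
        c,d=ray(cal,px);M=np.eye(3)-np.outer(d,d);A+=M;b+=M@c
    X=np.linalg.solve(A,b)
    return X,[np.linalg.norm(np.cross(X-ray(cal,px)[0],ray(cal,px)[1]))*1e3 for cal,px in cs]
def proj(cal,X):
    return cv2.projectPoints(np.array(X,float).reshape(-1,3),cal["rvec"],cal["tvec"],cal["intrinsics"],cal["dist"])[0][:,0]
def crop(im,u,v,r,f,name):
    u,v=int(u),int(v);c=im[max(0,v-r):v+r,max(0,u-r):u+r,::-1]
    cv2.imwrite("pics/"+name,cv2.resize(c,None,fx=f,fy=f,interpolation=cv2.INTER_CUBIC))
E
python3 - <<'E'
from h import *
np.set_printoptions(precision=4,suppress=True)
C={c:imaging.calibration(c) for c in("scene","top")}
ims={c:imaging.grab_frame(c) for c in C}
P={}
for t in ["pliers","pliers_grip","pliers_tips","ring","ring_gap","drive","block","mat"]:
    for c in C:
        r=models.spot_point(c,t)[:4]
        P[t,c]=r
        print(t,c,[(np.round(x["point"],1).tolist(),round(x["confidence"],2)) for x in r])
for t,z in [("ring",.003),("ring_gap",.003),("drive",0),("block",0),("mat",0),("pliers_grip",.133)]:
    for c in C:
        for x in P[t,c][:3]: print(t,c,onz(C[c],x["point"],z))
crop(ims["top"],231,284,40,10,"ringtop.png")
a=cv2.resize(ims["scene"][170:330,180:420,::-1],None,fx=3,fy=3,interpolation=cv2.INTER_CUBIC);cv2.imwrite("pics/sc.png",a)
E
```

```text
pliers scene [([236.3, 199.9], 0.79)]
pliers top [([438.4, 283.0], 0.55), ([438.9, 281.1], 0.16)]
pliers_grip scene [([230.0, 169.7], 0.62), ([233.8, 203.3], 0.43)]
pliers_grip top [([463.5, 274.6], 0.81)]
pliers_tips scene []
pliers_tips top []
ring scene [([450.8, 245.1], 0.62), ([382.4, 274.3], 0.54), ([437.9, 300.5], 0.49)]
ring top [([172.4, 370.2], 0.8), ([155.3, 285.2], 0.71), ([225.5, 285.7], 0.62)]
ring_gap scene [([435.5, 243.1], 0.77), ([441.7, 316.4], 0.65), ([377.1, 276.3], 0.61)]
ring_gap top [([189.3, 363.1], 0.8), ([147.7, 268.2], 0.74), ([231.7, 273.2], 0.57)]
drive scene [([304.3, 241.1], 0.66)]
drive top [([332.2, 277.1], 0.76)]
block scene [([234.8, 199.9], 0.59)]
block top [([439.5, 281.9], 0.93)]
mat scene [([389.6, 272.8], 0.64)]
mat top [([226.1, 288.7], 0.63)]
ring scene [0.3374 0.3146 0.003 ]
ring scene [0.4955 0.2074 0.003 ]
ring scene [0.4934 0.3468 0.003 ]
ring top [0.3276 0.3129 0.003 ]
ring top [0.4907 0.3524 0.003 ]
ring top [0.487  0.2144 0.003 ]
ring_gap scene [0.3508 0.2803 0.003 ]
ring_gap scene [0.5262 0.3698 0.003 ]
ring_gap scene [0.5067 0.1991 0.003 ]
ring_gap top [0.34   0.2812 0.003 ]
ring_gap top [0.5247 0.3688 0.003 ]
ring_gap top [0.5117 0.2025 0.003 ]
drive scene [0.5062 0.0008 0.    ]
drive top [0.5005 0.0019 0.    ]
block scene [ 0.4872 -0.2173  0.    ]
block top [ 0.4869 -0.2142  0.    ]
mat scene [0.4814 0.2198 0.    ]
mat top [0.4813 0.2137 0.    ]
pliers_grip scene [ 0.4967 -0.2083  0.133 ]
pliers_grip scene [ 0.5745 -0.1443  0.133 ]
pliers_grip top [ 0.4879 -0.2177  0.133 ]
```

View pics/ringtop.png

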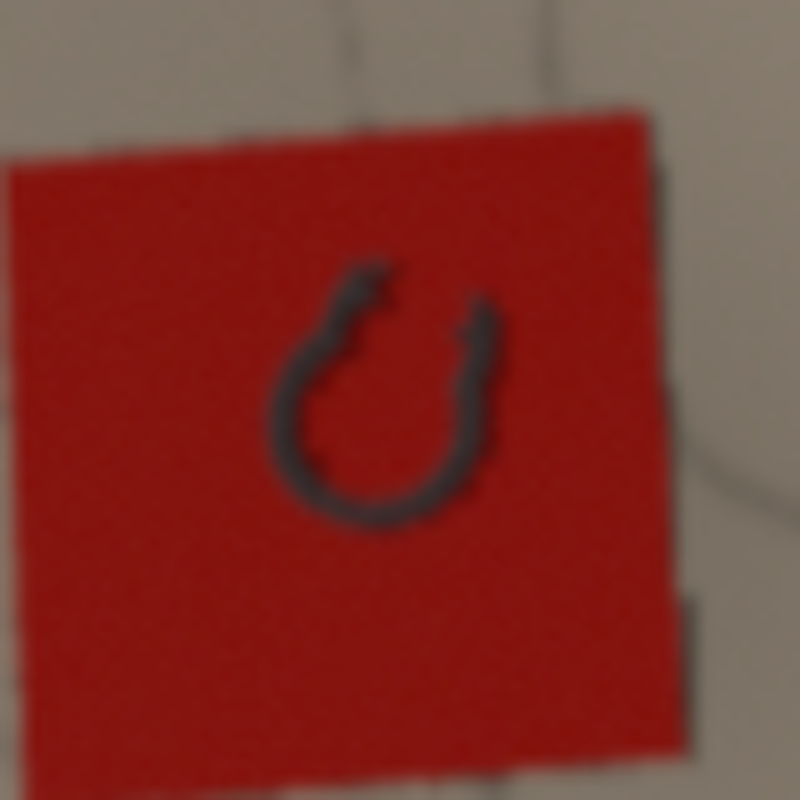

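View pics/sc.png

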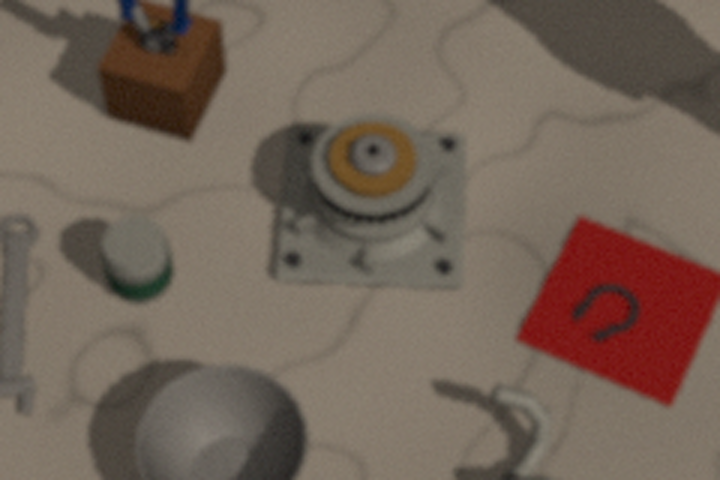

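Run:
```python
from h import *
np.set_printoptions(precision=4,suppress=True)
k=imaging.calibration("wrist");s=readout.get_state()
R=cv2.Rodrigues(k["rvec"])[0];c=-R.T@k["tvec"];T=s["tool_rot"]
print(T.T@(c-s["tool_pos"]), T.T@R.T, s["time"])
C=imaging.calibration("top")
imaging.grab_frame("top")
# ring axes from top
a=onz(C,(229.5,286),.005);g=onz(C,(234,273.5),.005);print(a,g,np.degrees(np.arctan2(*(g-a)[1::-1])))
# pliers
im=imaging.grab_frame("top");crop(im,450,278,40,10,"pl.png")
print(proj(C,[[.487,-.2155,.068],[.487,-.2155,.133],[.5,0,.08]]))
im=imaging.grab_frame("scene");crop(im,235,190,45,9,"pls.png")
```

```text
[ 0.0679  0.     -0.1428] [[-0.0005 -0.9626 -0.2709]
 [ 1.     -0.0004 -0.0005]
 [ 0.0004 -0.2709  0.9626]] 1.05
[0.4861 0.2062 0.005 ] [0.5108 0.1976 0.005 ] -19.158115500039237
[[450.6185 278.6652]
 [462.3051 275.1212]
 [335.7317 273.0993]]
```

View pics/pl.png

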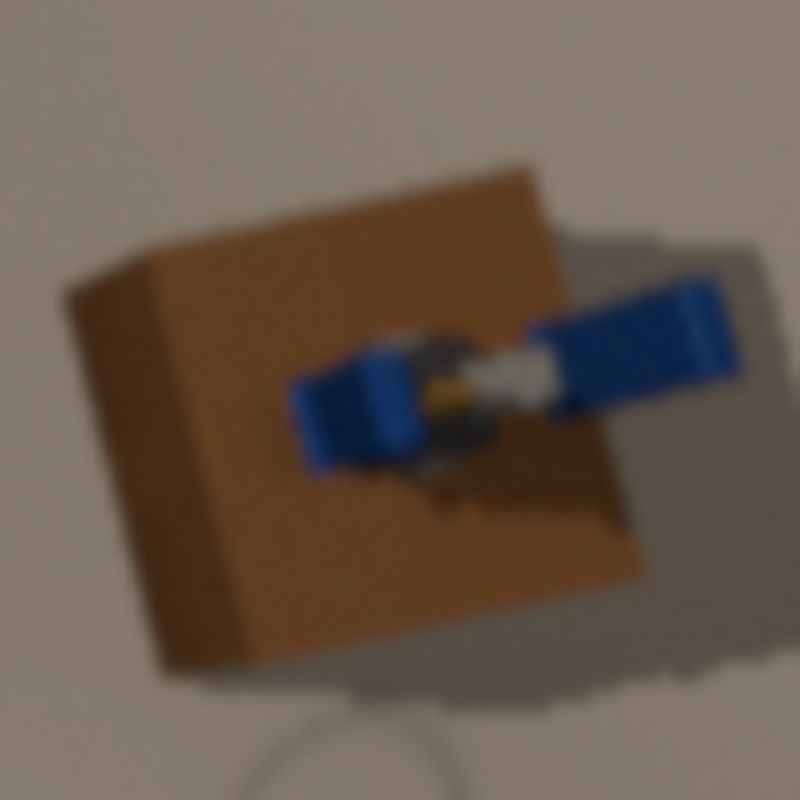

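View pics/pls.png

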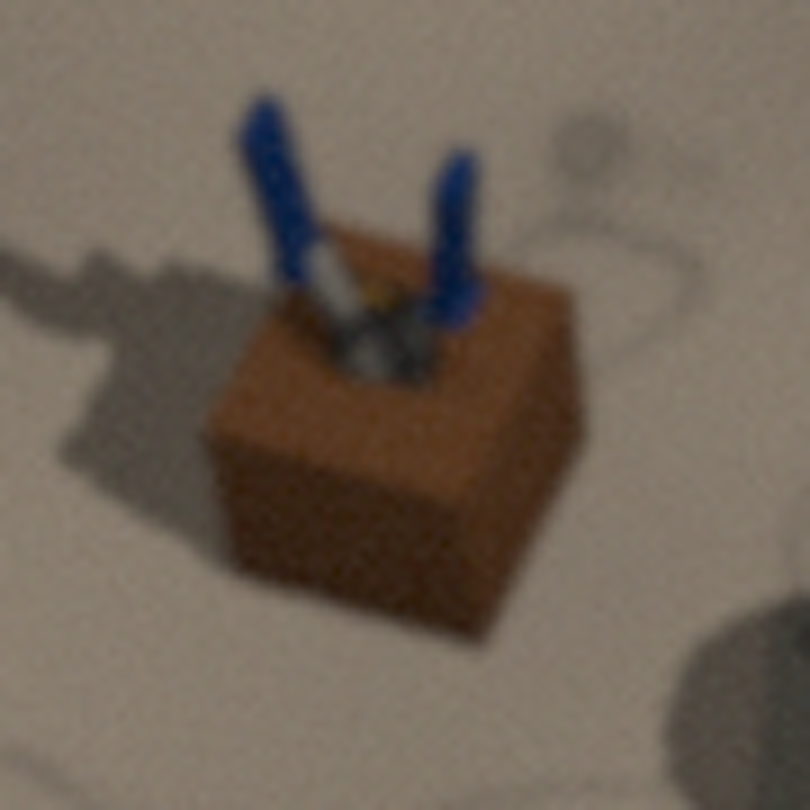

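```bash
cat >> h.py <<'E'
np.set_printoptions(precision=4,suppress=True)
from scipy.spatial.transform import Rotation as Ro
def yawR(th):
    t=np.radians(th);y=np.array([np.cos(t),np.sin(t),0]);z=np.array([0,0,-1.]);return np.column_stack([np.cross(y,z),y,z])
def go(pos,th):
    s=readout.get_state();T=s["tool_rot"]
    print("t",round(s["time"],2),"pos",s["tool_pos"],"slide mm",np.round(T.T@(np.array(pos)-s["tool_pos"])*1e3,1),"twist",np.round(Ro.from_matrix(T.T@yawR(th)).as_rotvec(degrees=True),2))
def st():
    s=readout.get_state();T=s["tool_rot"]
    print("t",round(s["time"],2),"pos",s["tool_pos"]*1e3,"yaw",np.degrees(np.arctan2(T[1,1],T[0,1])),"tilt",T[:2,2]*57.3,"F",s["force"],"w",s["gripper_width"]*1e3,"j",s["joint_pos"])
E
python3 - <<'E'
from h import *
C=imaging.calibration("top")
for p in [(155,250),(530,165),(645,578),(255,660)]: print(onz(C,(410+p[0]/10,238+p[1]/10),.068))
go([.49,.205,.11],71)
E
```

```text
[ 0.5173 -0.1702  0.068 ]
[ 0.5322 -0.2424  0.068 ]
[ 0.4544 -0.2578  0.068 ]
[ 0.4407 -0.1839  0.068 ]
t 1.2 pos [0.3008 0.6596 0.2313] slide mm [-360.8 -335.2  121.3] twist [-0.    0.   -5.51]
```

>>> {"op": "drive_tool", "data": {
  "rows": [
    {"slide": [-361,-335,121],"twist": [0,0,-5.5],"fingers": 1},
    {"slide": [-361,-335,121],"twist": [0,0,-5.5],"fingers": 1},
    {"slide": [-361,-335,121],"twist": [0,0,-5.5],"fingers": 1},
    {"slide": [-361,-335,121],"twist": [0,0,-5.5],"fingers": 1},
    {"slide": [-361,-335,121],"twist": [0,0,-5.5],"fingers": 1},
    {"slide": [-361,-335,121],"twist": [0,0,-5.5],"fingers": 1},
    {"slide": [-361,-335,121],"twist": [0,0,-5.5],"fingers": 1},
    {"slide": [-361,-335,121],"twist": [0,0,-5.5],"fingers": 1}
  ]
}}

```text
time: 2.0
tool_pos: [0.4509, 0.2995, 0.1357]
tool_rot: [[-0.946, 0.325, 0.001], [0.325, 0.946, 0.001], [-0.001, 0.001, -1.0]]
force: [1.5, 0.1, 0.2]
gripper_width: 0.0853
```

Run:
```python
from h import *
st();go([.49,.205,.11],71)
```

```text
t 2.0 pos [450.9037 299.5477 135.743 ] yaw 71.00748595698562 tilt [0.0439 0.03  ] F [1.521  0.0811 0.1704] w 85.324319039921 j [-37.3598  29.5395  -3.1779 120.6125   3.1566  29.8705  28.1457]
t 2.0 pos [0.4509 0.2995 0.1357] slide mm [-67.7 -76.7  25.7] twist [0.04 0.03 0.01]
```

>>> {"op": "drive_tool", "data": {
  "rows": [
    {"slide": [-67,-75,26],"twist": [0,0,0],"fingers": 1},
    {"slide": [-67,-75,26],"twist": [0,0,0],"fingers": 1},
    {"slide": [-67,-75,26],"twist": [0,0,0],"fingers": 1},
    {"slide": [-67,-75,26],"twist": [0,0,0],"fingers": 1}
  ]
}}

```text
time: 2.4
tool_pos: [0.4899, 0.2066, 0.1096]
tool_rot: [[-0.944, 0.329, -0.0], [0.329, 0.944, -0.001], [0.0, -0.001, -1.0]]
force: [0.2, 1.2, 0.2]
gripper_width: 0.0854
```

Run:
```python
from h import *
st()
k=imaging.calibration("wrist");im=imaging.grab_frame("wrist");cv2.imwrite("pics/w1.png",im[:,:,::-1])
for t,z in[("ring",.003),("ring_gap",.003),("mat",0)]:
    for x in models.spot_point("wrist",t): print(t,np.round(x["point"],1),round(x["confidence"],2),onz(k,x["point"],z))
```

```text
t 2.4 pos [489.857  206.6479 109.6328] yaw 70.76659752610993 tilt [-0.0136 -0.0298] F [0.236  1.1921 0.1531] w 85.38467231752749 j [-26.3112  31.4992  -3.8267 122.7717   4.6253  25.8859  37.0273]
ring_gap [318.3 269.8] 0.6 [0.512  0.1988 0.003 ]
mat [328.8 226.1] 0.95 [0.4826 0.2175 0.    ]
```

View pics/w1.png

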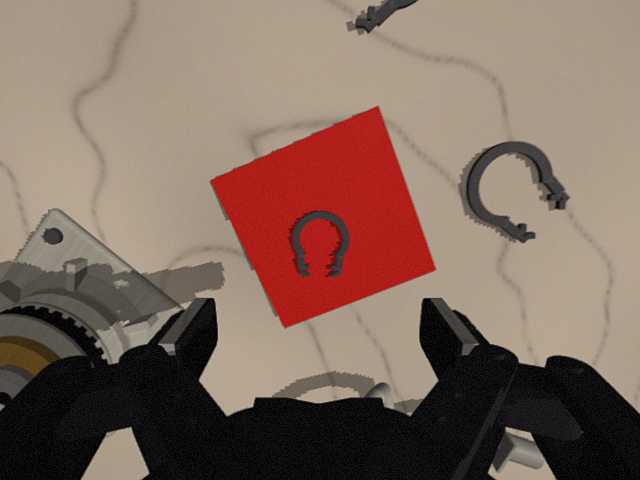

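```bash
cat > ringfit.py <<'E'
from h import *
from scipy.optimize import minimize
def ringpts(n=0.0004):
    g=np.arange(-.024,.034,n);X,Y=np.meshgrid(g,g);r=np.hypot(X,Y)
    a=(r>.016)&(r<.021)&~((X>0)&(abs(Y)<.010))
    l=(X>.0165)&(X<.030)&(abs(Y)>.008)&(abs(Y)<.0145)
    nt=(abs(X-.025)<.0035*(1-(abs(Y)-.008)/.0035))&(abs(Y)<.0115)
    m=(a|l)&~nt
    return np.stack([X[m],Y[m]],1)
P=ringpts()
def fit(k,mask,x0,z=.0048):
    sc=4
    m=cv2.resize(mask.astype(np.float32),None,fx=sc,fy=sc,interpolation=cv2.INTER_LINEAR)>.5
    def iou(p):
        c,s=np.cos(p[2]),np.sin(p[2])
        W=np.c_[p[0]+c*P[:,0]-s*P[:,1],p[1]+s*P[:,0]+c*P[:,1],np.full(len(P),z)]
        q=np.round((proj(k,W)+.5)*sc-.5).astype(int)
        t=np.zeros(m.shape,np.uint8);ok=(q>=0).all(1)&(q[:,0]<m.shape[1])&(q[:,1]<m.shape[0]);t[q[ok,1],q[ok,0]]=1
        t=cv2.morphologyEx(t,cv2.MORPH_CLOSE,np.ones((5,5)))>0
        return -(t&m).sum()/(t|m).sum()
    r=minimize(iou,x0,method="Nelder-Mead",options=dict(initial_simplex=np.array(x0)+np.array([[0,0,0],[.003,0,0],[0,.003,0],[0,0,.15]]),xatol=1e-5,fatol=1e-5))
    return r.x,-r.fun
E
python3 - <<'E'
from ringfit import *
k=imaging.calibration("wrist");im=cv2.imread("pics/w1.png")[:,:,::-1].astype(int)
m=np.zeros(im.shape[:2],bool);m[195:295,275:375]=True
m&=(im[:,:,0]<110)
n,l,s,c=cv2.connectedComponentsWithStats(m.astype(np.uint8));i=1+np.argmax(s[1:,4]);m=l==i
print(s[i])
x,f=fit(k,m,[.488,.206,-.34]);print(x[:2]*1e3,np.degrees(x[2]),f)
d=np.array([np.cos(x[2]),np.sin(x[2])]);print("gap",x[:2]+.025*d)
E
```

```text
[ 289  211   61   67 1450]
[487.3699 212.0259] -18.983339238548492 0.6381288981288982
gap [0.511  0.2039]
```

Run:
```python
from ringfit import *
st()
k=imaging.calibration("wrist");im=cv2.imread("pics/w1.png")
x=np.array([.4874,.2120,.003]);a=np.radians(-19)
W=np.c_[x[0]+np.cos(a)*P[:,0]-np.sin(a)*P[:,1],x[1]+np.sin(a)*P[:,0]+np.cos(a)*P[:,1],np.full(len(P),.0048)]
big=cv2.resize(im[190:300,270:380],None,fx=6,fy=6,interpolation=cv2.INTER_CUBIC)
b2=big.copy()
for u,v in proj(k,W): cv2.circle(big,(int((u-270+.5)*6),int((v-190+.5)*6)),1,(0,255,0),-1)
cv2.imwrite("pics/ov.png",cv2.resize(np.hstack([b2,big]),None,fx=.6,fy=.6))
```

```text
t 2.6 pos [488.8333 210.2871 110.2326] yaw 71.1376814007908 tilt [0.0337 0.0597] F [0.0718 0.7029 0.2229] w 85.30578999041802 j [-26.5993  31.4457  -3.9341 122.7403   4.622   25.8883  37.0228]
```

View pics/ov.png

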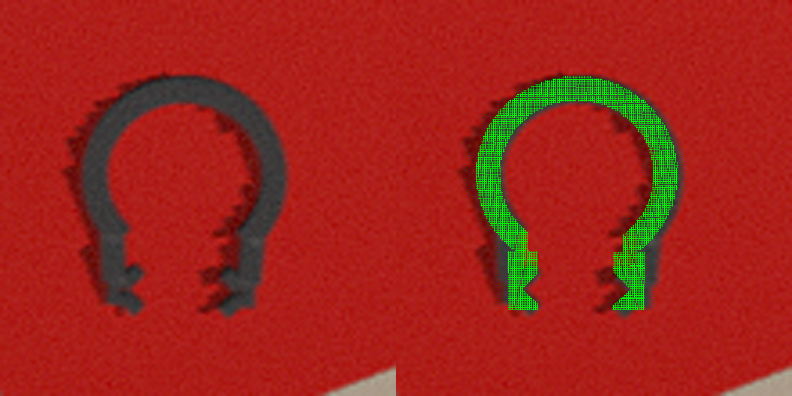

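```bash
sed -i 's/abs(Y)<.0145/abs(Y)<.0165/' ringfit.py
python3 - <<'E'
from ringfit import *
st()
for n in range(2):
    k=imaging.calibration("wrist");im=imaging.grab_frame("wrist")
    I=im.astype(int);m=np.zeros(im.shape[:2],bool);m[180:310,260:390]=True
    m&=(I[:,:,0]-I[:,:,1]<28)&(I[:,:,0]<110)
    nn,l,s,c=cv2.connectedComponentsWithStats(m.astype(np.uint8));i=1+np.argmax(s[1:,4]);m=l==i
    x,f=fit(k,m,[.488,.206,-.34]);print(s[i],x[:2]*1e3,np.degrees(x[2]),f)
    d=np.array([np.cos(x[2]),np.sin(x[2])]);print("gap",x[:2]+.025*d)
for x in models.spot_point("wrist","ring_gap")+models.spot_point("wrist","ring"): print(np.round(x["point"],1),round(x["confidence"],2),onz(k,x["point"],.003))
st()
a=x=None
E
```

```text
t 2.6 pos [488.8333 210.2871 110.2326] yaw 71.1376814007908 tilt [0.0337 0.0597] F [0.0718 0.7029 0.2229] w 85.30578999041802 j [-26.5993  31.4457  -3.9341 122.7403   4.622   25.8883  37.0228]
[ 288  214   56   66 1012] [488.6111 208.385 ] -20.7806656370259 0.7999785384697929
gap [0.512  0.1995]
[ 289  214   55   66 1009] [488.6929 208.3158] -20.49247431188407 0.8098610585500351
gap [0.5121 0.1996]
[315.5 275.8] 0.65 [0.5153 0.1989 0.003 ]
t 2.8 pos [488.8927 209.5097 110.0798] yaw 71.09857321894789 tilt [0.0234 0.022 ] F [0.3295 0.5382 0.0467] w 85.6063284071824 j [-26.5724  31.4543  -3.8881 122.7624   4.6321  25.8844  37.04  ]
```

Run:
```python
from h import *
go([.49,.0,.2],1)
```

```text
t 2.8 pos [0.4889 0.2095 0.1101] slide mm [ -68.9 -197.8  -90. ] twist [ 0.03 -0.   70.1 ]
```

>>> {"op": "drive_tool", "data": {
  "rows": [
    {"slide": [-10,-28,-40],"twist": [0,0,9],"fingers": 1},
    {"slide": [-27,-75,-80],"twist": [0,0,17],"fingers": 1},
    {"slide": [-45,-120,-90],"twist": [0,0,25],"fingers": 1},
    {"slide": [-58,-160,-90],"twist": [0,0,34],"fingers": 1},
    {"slide": [-65,-185,-90],"twist": [0,0,42],"fingers": 1},
    {"slide": [-69,-198,-90],"twist": [0,0,50],"fingers": 1},
    {"slide": [-69,-198,-90],"twist": [0,0,55],"fingers": 1},
    {"slide": [-69,-198,-90],"twist": [0,0,55],"fingers": 1}
  ]
}}

```text
time: 3.6
tool_pos: [0.4899, -0.0013, 0.2]
tool_rot: [[-0.274, 0.962, 0.0], [0.962, 0.274, -0.0], [-0.0, 0.0, -1.0]]
force: [-0.2, 0.6, 0.2]
gripper_width: 0.0856
```

>>> {"op": "drive_tool", "data": {
  "rows": [
    {"slide": [0,0,0],"twist": [0,0,0],"fingers": 1},
    {"slide": [0,0,0],"twist": [0,0,0],"fingers": 1}
  ]
}}

```text
time: 3.8
tool_pos: [0.4899, -0.0006, 0.1998]
tool_rot: [[-0.279, 0.96, -0.0], [0.96, 0.279, 0.0], [0.0, 0.0, -1.0]]
force: [-0.3, -0.6, -0.4]
gripper_width: 0.0855
```

Run:
```python
from h import *
st()
k=imaging.calibration("wrist");im=imaging.grab_frame("wrist");cv2.imwrite("pics/w2.png",im[:,:,::-1])
st()
np.savez("w2.npz",**k)
for x in models.spot_point("wrist","drive"): print(np.round(x["point"],1),round(x["confidence"],2),onz(k,x["point"],0))
```

```text
t 3.8 pos [489.9056  -0.5914 199.832 ] yaw 16.182639491165425 tilt [-0.0022  0.009 ] F [-0.3002 -0.5884 -0.3828] w 85.46239695669261 j [-14.9847  21.2182  11.2326 124.3019  -7.066   35.0577  17.4804]
t 3.85 pos [489.9416  -0.6685 199.8438] yaw 16.154202553964566 tilt [0.0027 0.0077] F [ 0.1635 -0.4182  0.3646] w 85.3559372512421 j [-14.9808  21.218   11.2384 124.3005  -7.067   35.055   17.462 ]
[328.2 219.3] 0.85 [ 0.5011 -0.0003  0.    ]
```

View pics/w2.png

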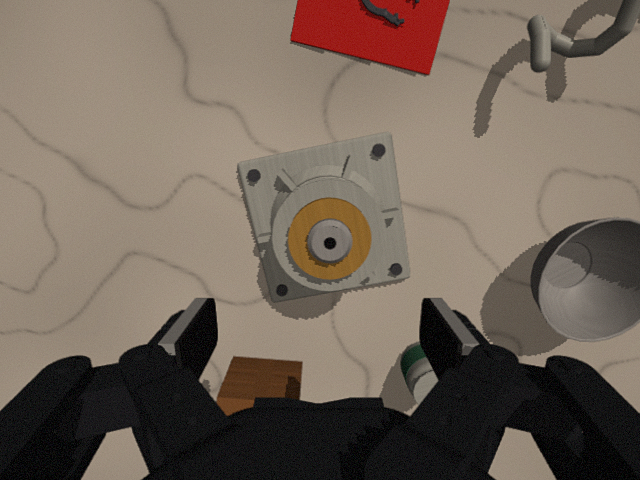

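Run:
```python
from h import *
k=dict(np.load("w2.npz"));im=cv2.imread("pics/w2.png")
c=cv2.resize(im[190:300,275:385],None,fx=7,fy=7,interpolation=cv2.INTER_CUBIC);cv2.imwrite("pics/hub.png",c)
h=cv2.cvtColor(im,cv2.COLOR_BGR2HSV);m=(h[:,:,0]>8)&(h[:,:,0]<25)&(h[:,:,1]>120);m[:190]=0;m[300:]=0;m[:,:275]=0;m[:,385:]=0
cs,_=cv2.findContours(m.astype(np.uint8),cv2.RETR_EXTERNAL,cv2.CHAIN_APPROX_NONE);cn=max(cs,key=len)
e=cv2.fitEllipse(cv2.convexHull(cn));print(e)
for z in(.071,.075,.079):
    W=[onz(k,p[0],z)[:2]*1e3 for p in cn];W=np.array(W,np.float32)
    (cx,cy),r=cv2.minEnclosingCircle(W);print(z,onz(k,e[0],z)*1e3,cx,cy,2*r)
g=im.max(axis=2)<40;g[:230]=0;g[255:]=0;g[:,:318]=0;g[:,342:]=0
v,u=np.where(g);print(u.mean(),v.mean(),len(u))
for z in(.0795,.0835,.0875):print(onz(k,(u.mean(),v.mean()),z)*1e3)
```

```text
((329.0947265625, 238.23593139648438), (81.37877655029297, 82.77152252197266), 77.35443878173828)
0.071 [500.1928  -1.6964  71.    ] 500.58880615234375 -2.6544132232666016 69.566650390625
0.075 [499.7713  -0.7135  75.    ] 500.1613464355469 -1.657507061958313 68.54267883300781
0.079 [499.3499   0.2693  79.    ] 499.7339782714844 -0.6605035066604614 67.51876068115234
329.55445544554453 242.87128712871288 101
[500.7459  -3.1707  79.5   ]
[500.3024  -2.1337  83.5   ]
[499.8589  -1.0967  87.5   ]
```

View pics/hub.png

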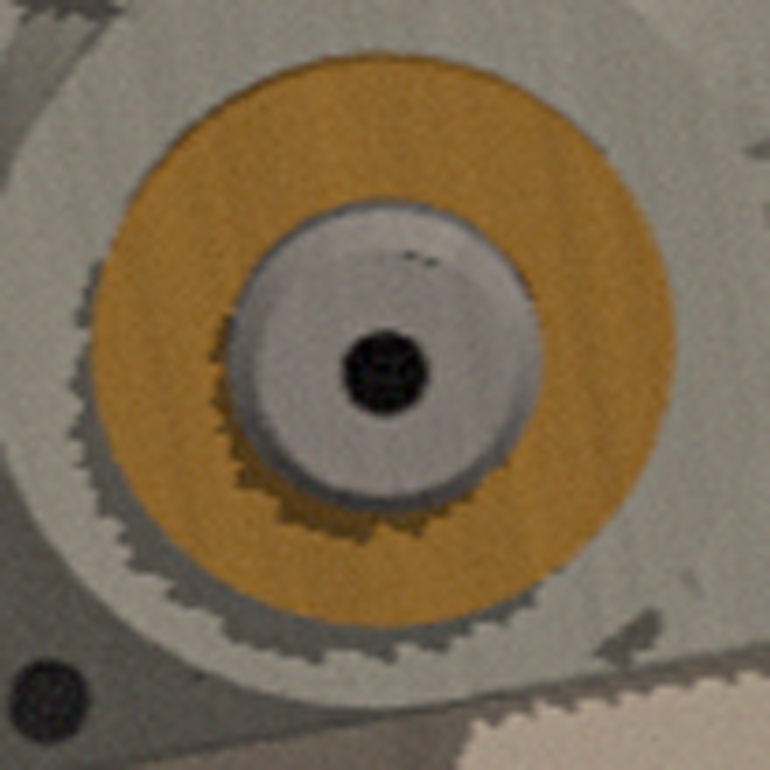

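Run:
```python
from h import *
go([.486,-.214,.24],-78.5)
```

```text
t 3.9 pos [ 0.4899 -0.0008  0.1998] slide mm [-203.7  -62.9  -40.2] twist [-0.01 -0.   94.62]
```

>>> {"op": "drive_tool", "data": {
  "rows": [
    {"slide": [-22,-7,-20],"twist": [0,0,9],"fingers": 1},
    {"slide": [-60,-18,-35],"twist": [0,0,17],"fingers": 1},
    {"slide": [-95,-30,-40],"twist": [0,0,25],"fingers": 1},
    {"slide": [-125,-39,-40],"twist": [0,0,34],"fingers": 1},
    {"slide": [-150,-47,-40],"twist": [0,0,42],"fingers": 1},
    {"slide": [-175,-54,-40],"twist": [0,0,50],"fingers": 1},
    {"slide": [-195,-60,-40],"twist": [0,0,59],"fingers": 1},
    {"slide": [-204,-63,-40],"twist": [0,0,67],"fingers": 1}
  ]
}}

```text
time: 4.7
tool_pos: [0.4854, -0.2167, 0.24]
tool_rot: [[0.782, 0.624, 0.0], [0.624, -0.782, -0.001], [-0.0, 0.001, -1.0]]
force: [0.0, 1.4, -1.2]
gripper_width: 0.0856
```

>>> {"op": "drive_tool", "data": {
  "rows": [
    {"slide": [0,0,0],"twist": [0,0,8],"fingers": 1},
    {"slide": [0,0,0],"twist": [0,0,15],"fingers": 1},
    {"slide": [0,0,0],"twist": [0,0,22],"fingers": 1},
    {"slide": [0,0,0],"twist": [0,0,26],"fingers": 1},
    {"slide": [0,0,0],"twist": [0,0,28],"fingers": 1},
    {"slide": [0,0,0],"twist": [0,0,28],"fingers": 1},
    {"slide": [0,0,0],"twist": [0,0,28],"fingers": 1}
  ]
}}

```text
time: 5.4
tool_pos: [0.4856, -0.2146, 0.2398]
tool_rot: [[0.981, 0.193, 0.0], [0.193, -0.981, 0.0], [0.0, -0.0, -1.0]]
force: [0.2, -0.3, 0.2]
gripper_width: 0.0853
```

Run:
```python
from h import *
st()
k=imaging.calibration("wrist");im=imaging.grab_frame("wrist");cv2.imwrite("pics/w3.png",im[:,:,::-1])
st()
np.savez("w3.npz",**k)
for t,z in(("block",0),("pliers_grip",.133),("pliers",.006)):
  for x in models.spot_point("wrist",t): print(t,np.round(x["point"],1),round(x["confidence"],2),onz(k,x["point"],z))
```

```text
t 5.4 pos [ 485.5924 -214.6176  239.8289] yaw -78.8904795050477 tilt [0.0001 0.0027] F [ 0.1824 -0.2627  0.2275] w 85.28176347547695 j [-11.0157  24.5066  40.5115 118.1572 -22.413   44.9764 -35.7774]
t 5.45 pos [ 485.5581 -214.693   239.8759] yaw -78.90788434544375 tilt [0.0045 0.0041] F [0.3126 0.2685 0.4548] w 85.51667092295054 j [-11.006   24.5006  40.5106 118.1566 -22.4113  44.9778 -35.7873]
block [316.  208.5] 0.7 [ 0.4876 -0.2123  0.    ]
pliers_grip [312.1 240.9] 0.98 [ 0.4857 -0.2105  0.133 ]
pliers [318.9 207.4] 0.86 [ 0.4904 -0.2151  0.006 ]
```

View pics/w3.png

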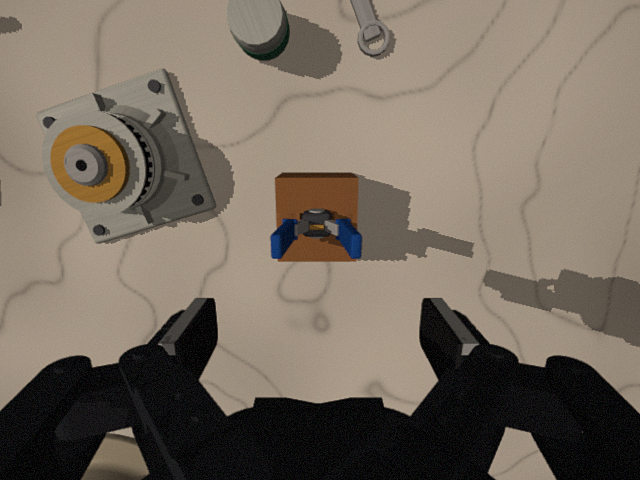

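Run:
```python
from h import *
k=dict(np.load("w3.npz"));im=cv2.imread("pics/w3.png")
cv2.imwrite("pics/b3.png",cv2.resize(im[160:275,255:380],None,fx=6,fy=6,interpolation=cv2.INTER_CUBIC))
for p in[(276,178),(358,178),(360,261.5),(277,261.5)]:print(onz(k,p,.068))
h=cv2.cvtColor(im,cv2.COLOR_BGR2HSV);m=((h[:,:,0]>100)&(h[:,:,0]<130)&(h[:,:,1]>120)).astype(np.uint8)
n,l,s,c=cv2.connectedComponentsWithStats(m)
for i in range(1,n):
    if s[i,4]>50: print(s[i],c[i],onz(k,c[i],.133))
go([.4863,-.2125,.2],-78.9)
```

```text
[ 0.5198 -0.1695  0.068 ]
[ 0.5341 -0.2425  0.068 ]
[ 0.4566 -0.2622  0.068 ]
[ 0.4412 -0.1832  0.068 ]
[271 219  26  40 655] [282.5145 237.6473] [ 0.484  -0.1881  0.133 ]
[336 219  25  40 648] [349.0725 237.6049] [ 0.4936 -0.2373  0.133 ]
t 5.6 pos [ 0.4856 -0.2148  0.2399] slide mm [ 1.2 -2.1 39.9] twist [-0.   -0.01 -0.07]
```

View pics/b3.png

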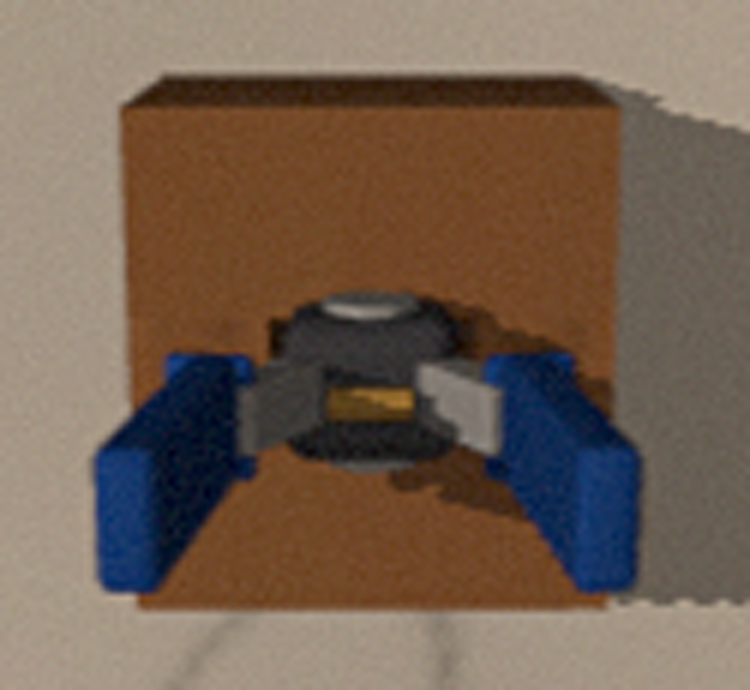

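>>> {"op": "drive_tool", "data": {
  "rows": [
    {"slide": [3,-1,15],"twist": [0,0,0],"fingers": 1},
    {"slide": [3,-1,40],"twist": [0,0,0],"fingers": 1},
    {"slide": [3,-1,70],"twist": [0,0,0],"fingers": 1},
    {"slide": [3,-1,95],"twist": [0,0,0],"fingers": 1},
    {"slide": [3,-1,115],"twist": [0,0,0],"fingers": 1},
    {"slide": [3,-1,125],"twist": [0,0,0],"fingers": 1},
    {"slide": [3,-1,127],"twist": [0,0,0],"fingers": 1},
    {"slide": [3,-1,127],"twist": [0,0,0],"fingers": 1}
  ]
}}

```text
time: 6.4
tool_pos: [0.4883, -0.2134, 0.1128]
tool_rot: [[0.982, 0.19, -0.0], [0.19, -0.982, -0.0], [-0.0, 0.0, -1.0]]
force: [0.1, -0.4, 0.6]
gripper_width: 0.0856
```

Run:
```python
from h import *
st()
k=imaging.calibration("wrist");im=imaging.grab_frame("wrist");cv2.imwrite("pics/w4.png",im[:,:,::-1])
```

```text
t 6.4 pos [ 488.3115 -213.3847  112.8226] yaw -79.02138232091006 tilt [-0.0115 -0.0036] F [ 0.1382 -0.3626  0.5835] w 85.61348203235882 j [ -2.2163  34.4631  29.1802 123.9132 -34.0069  29.5423 -26.1013]
```

View pics/w4.png

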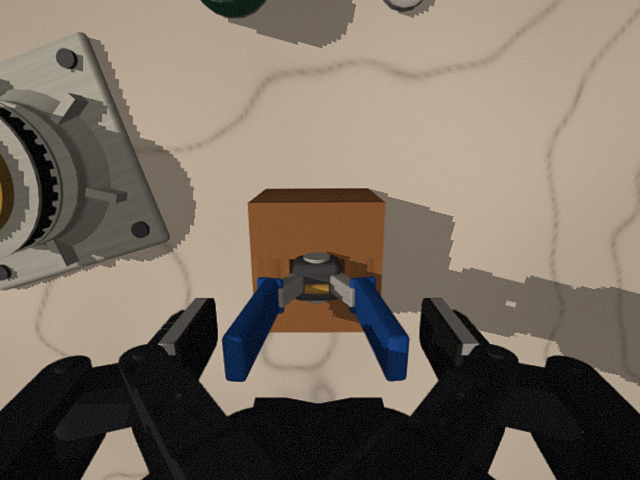

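>>> {"op": "drive_tool", "data": {
  "rows": [
    {"slide": [0,0,0],"twist": [0,0,0],"fingers": 0.72},
    {"slide": [0,0,0],"twist": [0,0,0],"fingers": 0.65},
    {"slide": [0,0,0],"twist": [0,0,0],"fingers": 0.61},
    {"slide": [0,0,0],"twist": [0,0,0],"fingers": 0.61},
    {"slide": [0,0,0],"twist": [0,0,0],"fingers": 0.61}
  ],
  "force": 60
}}

```text
time: 6.95
tool_pos: [0.4893, -0.2134, 0.1144]
tool_rot: [[0.982, 0.191, 0.003], [0.191, -0.982, -0.0], [0.003, 0.001, -1.0]]
force: [-0.8, 1.0, 11.9]
gripper_width: 0.0524
```

Run:
```python
from h import *
st()
k=imaging.calibration("wrist");im=imaging.grab_frame("wrist");cv2.imwrite("pics/w5.png",im[:,:,::-1])
```

```text
t 6.95 pos [ 489.3357 -213.3822  114.4271] yaw -78.99958052732953 tilt [ 0.1774 -0.0141] F [-0.827   0.9532 11.9352] w 52.3692459561557 j [ -2.2677  34.3017  29.2292 123.8647 -34.0148  29.5753 -26.0968]
```

View pics/w5.png

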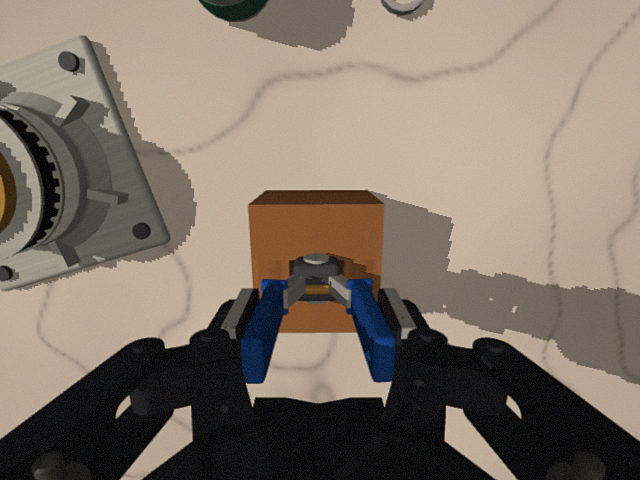

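>>> {"op": "drive_tool", "data": {
  "rows": [
    {"slide": [0,0,-2],"twist": [0,0,0],"fingers": 0.61},
    {"slide": [0,0,-5],"twist": [0,0,0],"fingers": 0.61},
    {"slide": [0,0,-10],"twist": [0,0,0],"fingers": 0.61},
    {"slide": [0,0,-18],"twist": [0,0,0],"fingers": 0.61},
    {"slide": [0,0,-20],"twist": [0,0,0],"fingers": 0.61},
    {"slide": [0,0,-20],"twist": [0,0,0],"fingers": 0.61}
  ]
}}

```text
time: 7.6
tool_pos: [0.4885, -0.2132, 0.1334]
tool_rot: [[0.982, 0.191, 0.001], [0.191, -0.982, -0.0], [0.001, 0.0, -1.0]]
force: [0.6, 0.5, -1.2]
gripper_width: 0.0523
```

Run:
```python
from h import *
st()
k=imaging.calibration("wrist");im=imaging.grab_frame("wrist");cv2.imwrite("pics/w6.png",im[:,:,::-1])
```

```text
t 7.6 pos [ 488.529  -213.1636  133.3589] yaw -78.9989411281998 tilt [ 0.0456 -0.0106] F [ 0.6109  0.5346 -1.164 ] w 52.25158458483031 j [ -3.8569  32.8133  31.4116 123.2163 -32.1811  32.0426 -27.6249]
```

View pics/w6.png

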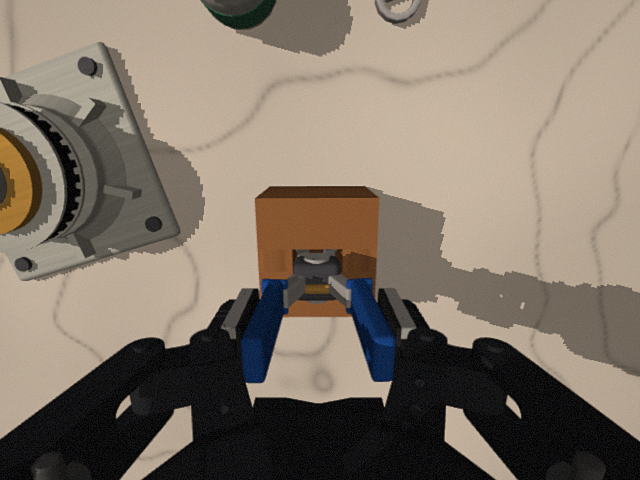

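>>> {"op": "drive_tool", "data": {
  "rows": [
    {"slide": [0,0,-15],"twist": [0,0,0],"fingers": 0.61},
    {"slide": [0,0,-35],"twist": [0,0,0],"fingers": 0.61},
    {"slide": [0,0,-60],"twist": [0,0,0],"fingers": 0.61},
    {"slide": [0,0,-80],"twist": [0,0,0],"fingers": 0.61},
    {"slide": [0,0,-92],"twist": [0,0,0],"fingers": 0.61},
    {"slide": [0,0,-95],"twist": [0,0,0],"fingers": 0.61},
    {"slide": [0,0,-95],"twist": [0,0,0],"fingers": 0.61}
  ]
}}

```text
time: 8.35
tool_pos: [0.4883, -0.2129, 0.2276]
tool_rot: [[0.982, 0.191, 0.0], [0.191, -0.982, 0.0], [0.0, -0.0, -1.0]]
force: [-0.6, -0.0, -2.0]
gripper_width: 0.0523
```

Run:
```python
from h import *
st()
K={c:imaging.calibration(c) for c in("scene","top","wrist")}
for c in K:
    im=imaging.grab_frame(c);cv2.imwrite(f"pics/{c}7.png",im[:,:,::-1])
    for t in("pliers_tips","pliers_grip"):
        for x in models.spot_point(c,t): print(c,t,np.round(x["point"],1),round(x["confidence"],2))
s=readout.get_state();p=s["tool_pos"]
for c in K: print(c,proj(K[c],[p+[0,0,-.1084]]))
go([.512,.1995,.25],69.4)
```

```text
t 8.35 pos [ 488.2813 -212.8932  227.6487] yaw -78.98494535350018 tilt [0.0087 0.0144] F [-0.5862 -0.0031 -1.9915] w 52.28261590585137 j [-10.6627  25.6176  39.9847 118.686  -23.7538  43.664  -34.8917]
scene pliers_tips [231.9 172.3] 0.86
scene pliers_grip [224.  134.1] 0.83
scene pliers_grip [228.4 172.1] 0.31
top pliers_tips [456.2 276.9] 0.48
wrist pliers_tips [315.8 244.2] 0.89
scene [[230.9557 170.3347]]
top [[458.3596 275.2852]]
wrist [[317.9638 241.8141]]
t 8.8 pos [ 0.4882 -0.2133  0.2276] slide mm [ 102.  -400.7  -22.5] twist [  -0.04    0.01 -148.42]
```

View pics/wrist7.png

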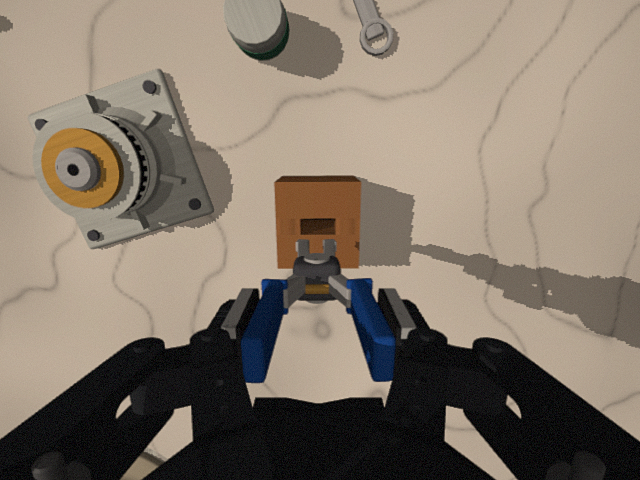

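View pics/scene7.png

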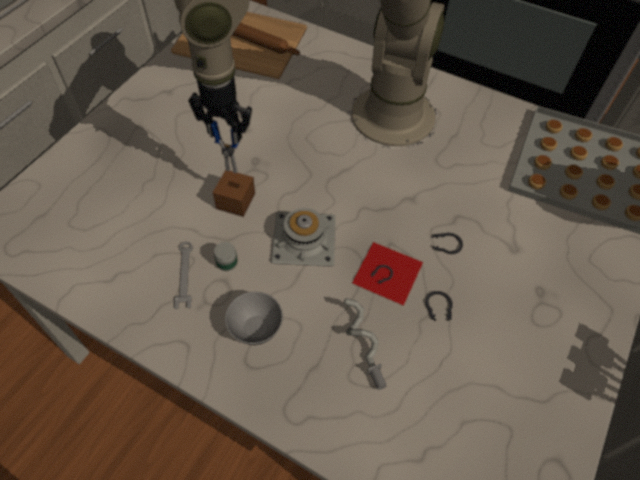

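Run:
```python
from h import *
im=cv2.imread("pics/wrist7.png")
cv2.imwrite("pics/c7.png",cv2.resize(im[205:315,250:390],None,fx=5,fy=5,interpolation=cv2.INTER_CUBIC))
```

```text
(no output)
```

View pics/c7.png

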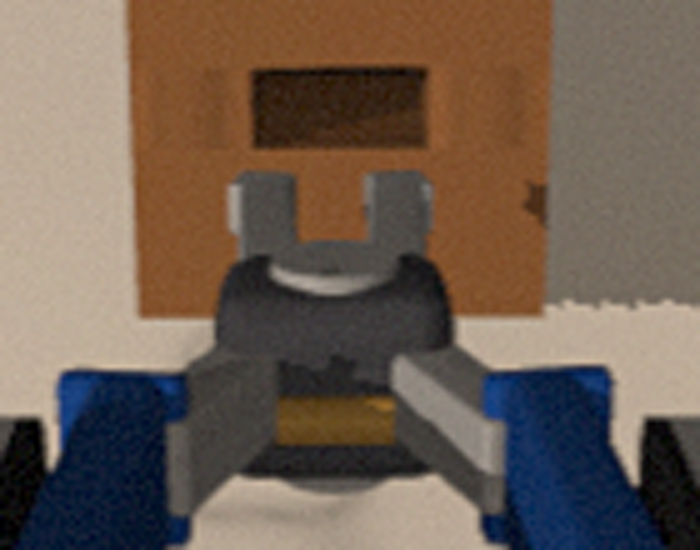

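>>> {"op": "drive_tool", "data": {
  "rows": [
    {"slide": [0,0,0],"twist": [0,0,0],"fingers": 0.64},
    {"slide": [0,0,0],"twist": [0,0,0],"fingers": 0.66},
    {"slide": [0,0,0],"twist": [0,0,0],"fingers": 0.66}
  ]
}}

```text
time: 9.1
tool_pos: [0.4883, -0.2132, 0.2279]
tool_rot: [[0.982, 0.191, 0.0], [0.191, -0.982, 0.0], [0.0, -0.0, -1.0]]
force: [0.0, 0.3, -2.3]
gripper_width: 0.0562
```

Run:
```python
from h import *
st();im=imaging.grab_frame("wrist")[:,:,::-1]
cv2.imwrite("pics/c8.png",cv2.resize(im[205:315,250:390],None,fx=5,fy=5,interpolation=cv2.INTER_CUBIC))
```

```text
t 9.1 pos [ 488.2721 -213.2013  227.8624] yaw -79.00980784320386 tilt [0.0012 0.0003] F [ 0.0269  0.3373 -2.2727] w 56.24007857938378 j [-10.6596  25.6145  40.014  118.6594 -23.7272  43.6961 -34.9138]
```

View pics/c8.png

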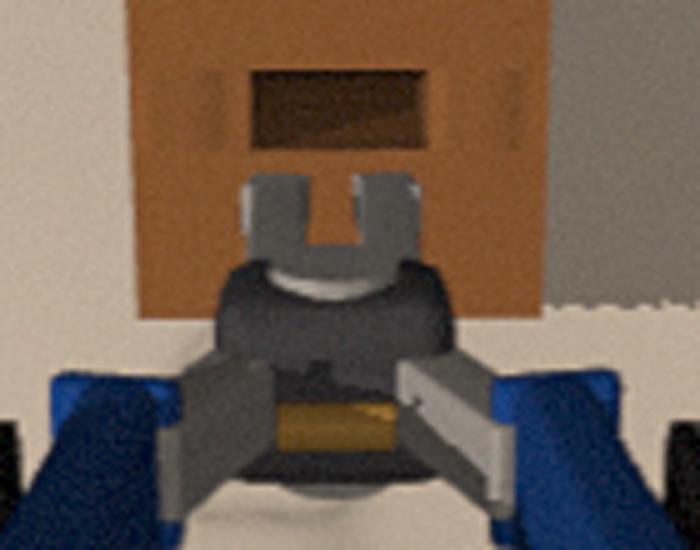

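>>> {"op": "drive_tool", "data": {
  "rows": [
    {"slide": [5,-15,-10],"twist": [0,0,-8],"fingers": 0.62},
    {"slide": [12,-45,-20],"twist": [0,0,-16.5],"fingers": 0.61},
    {"slide": [19,-75,-20],"twist": [0,0,-25],"fingers": 0.61},
    {"slide": [27,-105,-20],"twist": [0,0,-33.5],"fingers": 0.61},
    {"slide": [34,-135,-20],"twist": [0,0,-42],"fingers": 0.61},
    {"slide": [42,-165,-20],"twist": [0,0,-50.5],"fingers": 0.61},
    {"slide": [50,-195,-20],"twist": [0,0,-59],"fingers": 0.61},
    {"slide": [57,-225,-20],"twist": [0,0,-67.5],"fingers": 0.61}
  ]
}}

```text
time: 9.95
tool_pos: [0.5014, 0.0198, 0.248]
tool_rot: [[0.194, 0.981, 0.001], [0.981, -0.194, 0.0], [0.0, 0.001, -1.0]]
force: [-0.0, -0.5, -2.2]
gripper_width: 0.0524
```

Run:
```python
from h import *
st();go([.512,.1995,.22],69.4)
```

```text
t 9.95 pos [501.4139  19.8102 248.0202] yaw -11.161865916077128 tilt [0.031  0.0024] F [-0.008  -0.5147 -2.2076] w 52.42625973622115 j [-25.299   18.6341  21.7783 120.3622 -10.0745  42.6629  -8.2851]
t 9.95 pos [0.5014 0.0198 0.248 ] slide mm [178.3 -24.4  28. ] twist [  0.03   0.01 -80.56]
```

>>> {"op": "drive_tool", "data": {
  "rows": [
    {"slide": [25,-4,0],"twist": [0,0,-8.5],"fingers": 0.61},
    {"slide": [50,-8,0],"twist": [0,0,-17],"fingers": 0.61},
    {"slide": [75,-11,0],"twist": [0,0,-25.5],"fingers": 0.61},
    {"slide": [98,-14,5],"twist": [0,0,-34],"fingers": 0.61},
    {"slide": [120,-17,15],"twist": [0,0,-42.5],"fingers": 0.61},
    {"slide": [140,-20,30],"twist": [0,0,-51],"fingers": 0.61},
    {"slide": [158,-22,50],"twist": [0,0,-59],"fingers": 0.61},
    {"slide": [170,-24,65],"twist": [0,0,-67],"fingers": 0.61}
  ]
}}

```text
time: 10.75
tool_pos: [0.5117, 0.1914, 0.1819]
tool_rot: [[-0.828, 0.561, -0.0], [0.561, 0.828, 0.0], [0.0, 0.0, -1.0]]
force: [0.3, -0.2, -1.8]
gripper_width: 0.052
```

Run:
```python
from h import *
st();go([.512,.1995,.15],69.4)
```

```text
t 10.75 pos [511.6775 191.3818 181.9333] yaw 55.882093481360954 tilt [-0.0058  0.0271] F [ 0.2592 -0.1743 -1.7544] w 52.00221788742956 j [-27.4813  25.8829   1.4447 118.0247  -1.1159  36.098   30.6023]
t 10.75 pos [0.5117 0.1914 0.1819] slide mm [ 4.3  6.9 31.9] twist [  0.02  -0.02 -13.52]
```

>>> {"op": "drive_tool", "data": {
  "rows": [
    {"slide": [4,6,15],"twist": [0,0,-7],"fingers": 0.61},
    {"slide": [4,6,27],"twist": [0,0,-12],"fingers": 0.63},
    {"slide": [4,6,32],"twist": [0,0,-13.5],"fingers": 0.65},
    {"slide": [4,6,32],"twist": [0,0,-13.5],"fingers": 0.67},
    {"slide": [4,6,32],"twist": [0,0,-13.5],"fingers": 0.68},
    {"slide": [4,6,32],"twist": [0,0,-13.5],"fingers": 0.68}
  ]
}}

```text
time: 11.35
tool_pos: [0.5122, 0.197, 0.1515]
tool_rot: [[-0.933, 0.36, 0.001], [0.36, 0.933, 0.0], [-0.001, 0.001, -1.0]]
force: [0.5, 0.3, -0.5]
gripper_width: 0.0581
```

```bash
cat > look.py <<'E'
import sys
from h import *
name=sys.argv[1];box=[int(a) for a in sys.argv[2:6]];f=int(sys.argv[6])
st();k=imaging.calibration("wrist");im=imaging.grab_frame("wrist")[:,:,::-1]
np.savez(name+".npz",**k);cv2.imwrite("pics/"+name+"_f.png",im)
u0,u1,v0,v1=box
cv2.imwrite("pics/"+name+".png",cv2.resize(im[v0:v1,u0:u1],None,fx=f,fy=f,interpolation=cv2.INTER_CUBIC))
E
python3 look.py r1 240 400 160 280 5
```

```text
t 11.35 pos [512.2346 197.0493 151.5326] yaw 68.89413440705464 tilt [0.0615 0.0143] F [ 0.4502  0.2919 -0.4798] w 58.091907788802914 j [-25.3637  28.5452  -2.2734 119.0354   2.0567  32.3939  39.7974]
```

View pics/r1.png

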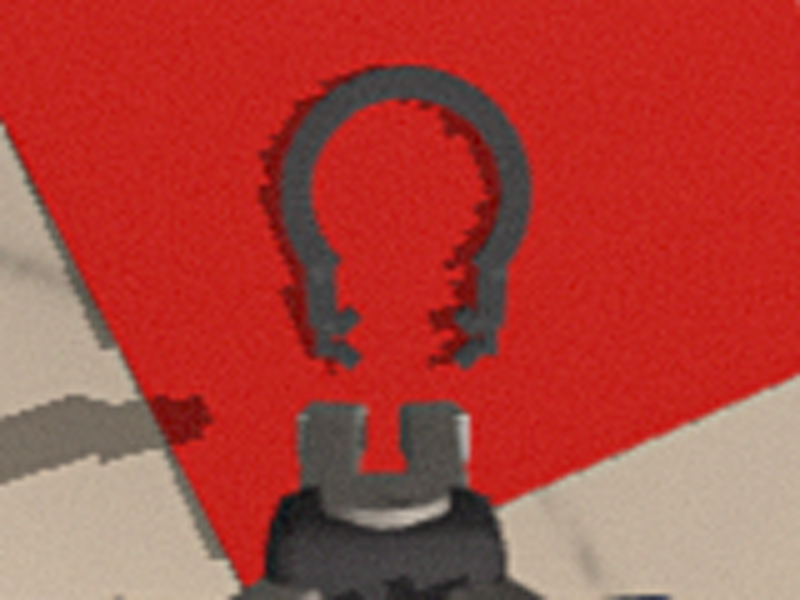

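```bash
cat > rf.py <<'E'
import sys
from ringfit import *
name=sys.argv[1];z=float(sys.argv[2]);tu,tv,tz=[float(a) for a in sys.argv[3:6]]
k=dict(np.load(name+".npz"));im=cv2.imread("pics/"+name+"_f.png")
I=im[:,:,::-1].astype(int);h=cv2.cvtColor(im,cv2.COLOR_BGR2HSV)
m=(I[:,:,0]-I[:,:,1]<28)&(I[:,:,0]<110)
v1=int(float(sys.argv[6]));m[:150]=0;m[v1:]=0;m[:,:280]=0;m[:,365:]=0
nn,l,s,c=cv2.connectedComponentsWithStats(m.astype(np.uint8));i=1+np.argmax(s[1:,4]);m=l==i
x,f=fit(k,m,[.4887,.2083,-.36],z);print(s[i],"ring",x[:2]*1e3,np.degrees(x[2]),f)
d=np.array([np.cos(x[2]),np.sin(x[2])]);g=x[:2]+.025*d;t=onz(k,(tu,tv),tz)[:2]
print("gap",g*1e3,"tips",t*1e3,"delta ring frame x,y mm",(g-t)@d*1e3,(g-t)@np.array([-d[1],d[0]])*1e3)
E
python3 look.py r2 240 400 160 280 5; python3 rf.py r2 0.0048 316.8 242 .044 234
```

```text
t 11.4 pos [512.2116 197.1419 151.5352] yaw 68.91576073881275 tilt [0.0647 0.0193] F [ 1.15   -0.6743 -1.5385] w 58.20409503243315 j [-25.3639  28.5442  -2.2843 119.0367   2.0611  32.3886  39.8056]
[297 174  49  59 761] ring [488.6929 208.4436] -21.068642664891737 0.7809382582906443
gap [512.0217 199.4564] tips [513.3098 195.5806] delta ring frame x,y mm -2.595339063824801 3.153709881938352
```

View pics/r2.png

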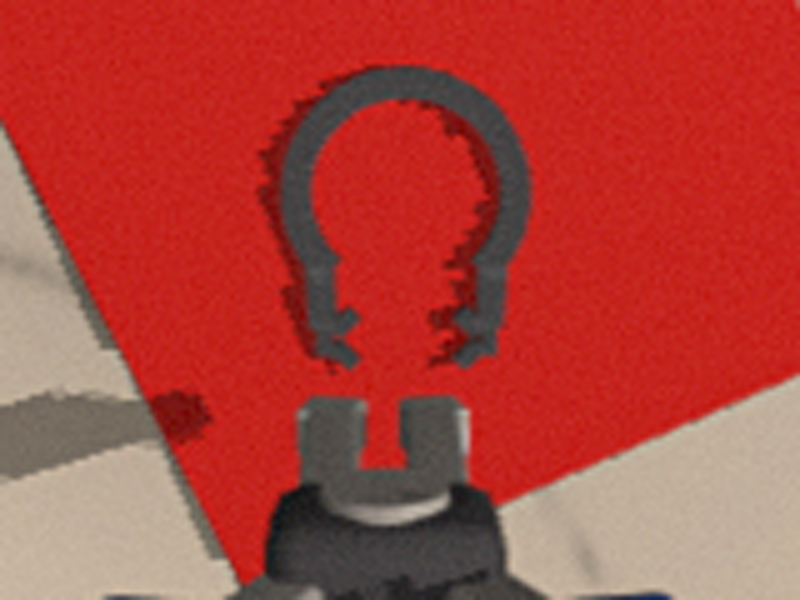

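>>> {"op": "drive_tool", "data": {
  "rows": [
    {"slide": [2,2,8],"twist": [0,0,0],"fingers": 0.68},
    {"slide": [3,2.5,18],"twist": [0,0,0],"fingers": 0.68},
    {"slide": [3,2.5,25],"twist": [0,0,0],"fingers": 0.68},
    {"slide": [3,2.5,28],"twist": [0,0,0],"fingers": 0.68},
    {"slide": [3,2.5,28],"twist": [0,0,0],"fingers": 0.68},
    {"slide": [3,2.5,28],"twist": [0,0,0],"fingers": 0.68},
    {"slide": [3,2.5,28],"twist": [0,0,0],"fingers": 0.68}
  ]
}}

```text
time: 12.15
tool_pos: [0.5102, 0.2005, 0.123]
tool_rot: [[-0.933, 0.359, 0.0], [0.359, 0.933, 0.0], [-0.0, 0.0, -1.0]]
force: [-0.7, -0.9, -1.9]
gripper_width: 0.0581
```

```bash
python3 look.py r3 240 400 160 280 5
```

```text
t 12.15 pos [510.1578 200.5278 123.0404] yaw 68.98024826236507 tilt [0.022  0.0078] F [-0.7231 -0.9263 -1.8623] w 58.10782520482181 j [-25.8829  31.0187  -2.1545 120.2837   2.3181  28.7121  39.2179]
```

View pics/r3.png

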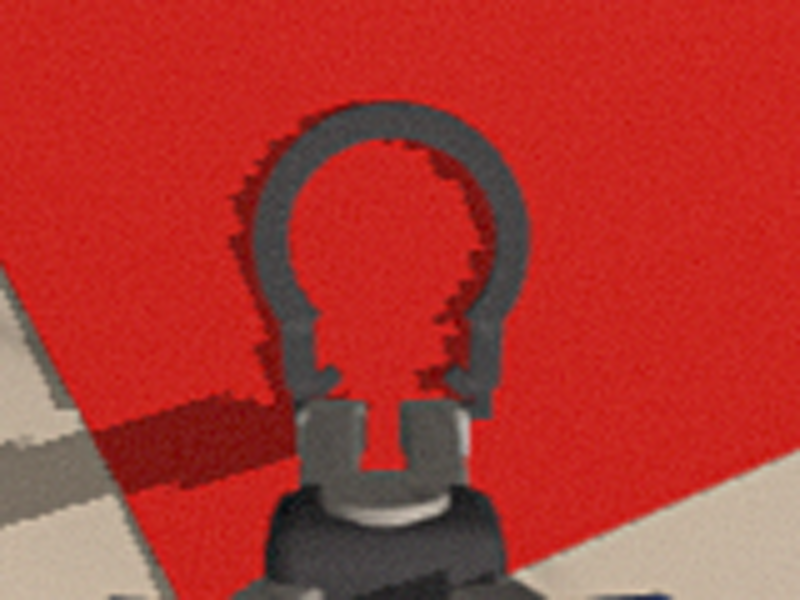

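Run:
```python
from h import *
k=dict(np.load("r3.npz"));d=np.array([np.cos(np.radians(-20.9)),np.sin(np.radians(-20.9))])
a=onz(k,(318.2,180.0),.0065)[:2];print("ring c",(a+.021*d)*1e3,"gap",(a+.046*d)*1e3)
for z in(.013,.0156,.018):
    e=onz(k,(316.9,240.2),z)[:2];t=e+.004*d;print("tips",t*1e3,"delta x",((a+.046*d)-t)@d*1e3, "y",((a+.046*d)-t)@[-d[1],d[0]]*1e3)
```

```text
ring c [488.5636 208.8488] gap [511.9188 199.9303]
tips [514.2403 197.8579] delta x -2.9081315341887994 y 1.1078753619450763
tips [513.5848 198.1205] delta x -2.2020347261191877 y 1.0964225773367569
tips [512.9796 198.3629] delta x -1.5502530571318394 y 1.085850776159857
```

>>> {"op": "drive_tool", "data": {
  "rows": [
    {"slide": [1,0.5,1],"twist": [0,0,0],"fingers": 0.68},
    {"slide": [2,1,2.5],"twist": [0,0,0],"fingers": 0.68},
    {"slide": [2,1,4],"twist": [0,0,0],"fingers": 0.68},
    {"slide": [2,1,4],"twist": [0,0,0],"fingers": 0.68},
    {"slide": [2,1,4],"twist": [0,0,0],"fingers": 0.68},
    {"slide": [2,1,4],"twist": [0,0,0],"fingers": 0.68}
  ]
}}

```text
time: 12.8
tool_pos: [0.5085, 0.2022, 0.1189]
tool_rot: [[-0.934, 0.359, 0.0], [0.359, 0.934, -0.0], [-0.0, -0.0, -1.0]]
force: [-0.3, 0.1, -1.8]
gripper_width: 0.0581
```

```bash
python3 look.py r4 260 380 170 260 6;python3 - <<'E'
from h import *
K=imaging.calibration("scene");im=imaging.grab_frame("scene")
crop(im,385,265,40,10,"sc4.png")
E
```

```text
t 12.8 pos [508.5    202.1563 118.8618] yaw 68.98854038678172 tilt [ 0.0045 -0.0025] F [-0.2631  0.1331 -1.8188] w 58.07216947328303 j [-26.1502  31.3549  -2.1081 120.5507   2.3359  28.1286  38.9776]
```

View pics/r4.png

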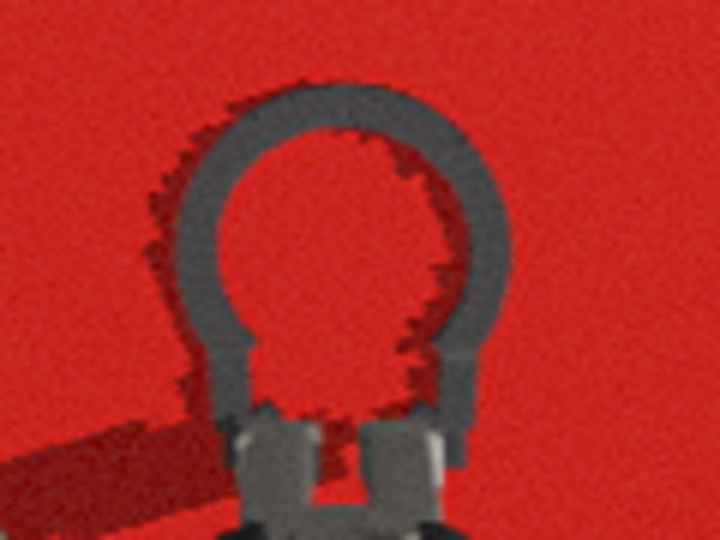

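View pics/sc4.png

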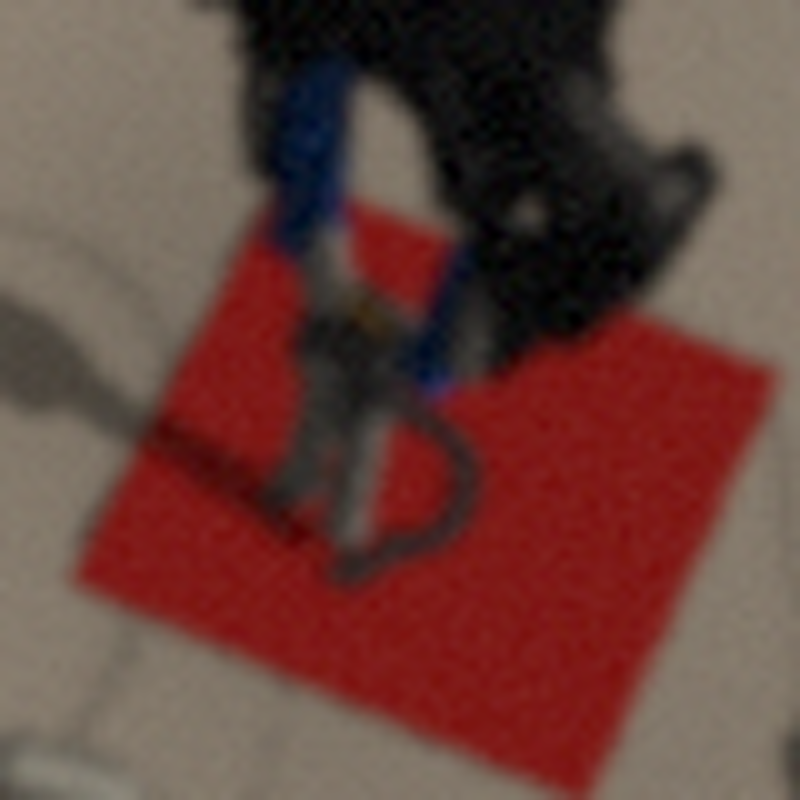

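Run:
```python
from h import *
k=dict(np.load("r4.npz"));d=np.array([np.cos(np.radians(-20.9)),np.sin(np.radians(-20.9))])
a=onz(k,(317,170+83/6),.0065)[:2];print("ring c",(a+.021*d)*1e3,"gap",(a+.046*d)*1e3)
for z in(.009,.0109,.0125):
    e=onz(k,(316.7,170+422/6),z)[:2];t=e+.004*d;print("tips",t*1e3,"delta x",((a+.046*d)-t)@d*1e3, "y",((a+.046*d)-t)@[-d[1],d[0]]*1e3)
```

```text
ring c [488.8044 208.7562] gap [512.1595 199.8378]
tips [512.5419 199.304 ] delta x -0.5475800866257583 y 0.3622150643810932
tips [512.0631 199.4975] delta x -0.03129680807432017 y 0.35224326151531216
tips [511.6599 199.6605] delta x 0.4034680580742796 y 0.3438459538388774
```

>>> {"op": "drive_tool", "data": {
  "rows": [
    {"slide": [0,0.3,1],"twist": [0,0,0],"fingers": 0.68},
    {"slide": [0,0.3,2],"twist": [0,0,0],"fingers": 0.68},
    {"slide": [0,0.3,3],"twist": [0,0,0],"fingers": 0.68},
    {"slide": [0,0.3,3],"twist": [0,0,0],"fingers": 0.68},
    {"slide": [0,0.3,3],"twist": [0,0,0],"fingers": 0.68}
  ]
}}

```text
time: 13.4
tool_pos: [0.5085, 0.2024, 0.1158]
tool_rot: [[-0.934, 0.358, -0.0], [0.358, 0.934, -0.0], [-0.0, -0.0, -1.0]]
force: [-0.6, 0.6, -2.0]
gripper_width: 0.0582
```

>>> {"op": "drive_tool", "data": {
  "rows": [
    {"slide": [0,0,1],"twist": [0,0,0],"fingers": 0.68},
    {"slide": [0,0,1],"twist": [0,0,0],"fingers": 0.68}
  ]
}}

```text
time: 13.6
tool_pos: [0.5085, 0.2025, 0.1148]
tool_rot: [[-0.934, 0.358, -0.0], [0.358, 0.934, -0.0], [0.0, -0.0, -1.0]]
force: [-0.0, 0.7, -1.8]
gripper_width: 0.0584
```

```bash
python3 look.py r5 260 380 170 260 6
```

```text
t 13.6 pos [508.5292 202.4507 114.7609] yaw 68.99265107335316 tilt [-0.0021 -0.0043] F [-0.0187  0.694  -1.7728] w 58.43577180951275 j [-26.1941  31.736   -2.0848 120.6823   2.3714  27.6227  38.9238]
```

View pics/r5.png

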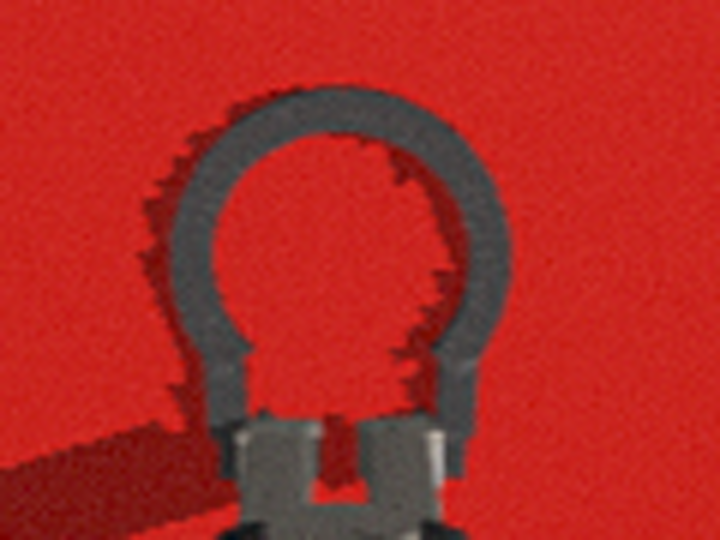

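>>> {"op": "drive_tool", "data": {
  "rows": [
    {"slide": [0,0,0.7],"twist": [0,0,0],"fingers": 0.68},
    {"slide": [0,0,0.7],"twist": [0,0,0],"fingers": 0.68}
  ]
}}

```text
time: 13.85
tool_pos: [0.5085, 0.2024, 0.1141]
tool_rot: [[-0.934, 0.359, -0.0], [0.359, 0.934, -0.0], [0.0, -0.0, -1.0]]
force: [0.2, -0.4, -1.8]
gripper_width: 0.058
```

>>> {"op": "drive_tool", "data": {
  "rows": [
    {"slide": [0,0,0.7],"twist": [0,0,0],"fingers": 0.68},
    {"slide": [0,0,0.7],"twist": [0,0,0],"fingers": 0.68}
  ]
}}

```text
time: 14.05
tool_pos: [0.5086, 0.2024, 0.1134]
tool_rot: [[-0.934, 0.359, 0.0], [0.359, 0.934, -0.0], [-0.0, -0.0, -1.0]]
force: [-1.1, 0.2, -1.3]
gripper_width: 0.0583
```

>>> {"op": "drive_tool", "data": {
  "rows": [
    {"slide": [0,0,0.6],"twist": [0,0,0],"fingers": 0.68},
    {"slide": [0,0,0.6],"twist": [0,0,0],"fingers": 0.68}
  ]
}}

```text
time: 14.25
tool_pos: [0.5087, 0.2025, 0.113]
tool_rot: [[-0.934, 0.359, 0.0], [0.359, 0.934, 0.0], [-0.0, 0.0, -1.0]]
force: [0.2, -0.6, 1.5]
gripper_width: 0.0579
```

>>> {"op": "drive_tool", "data": {
  "rows": [
    {"slide": [0,0,0.6],"twist": [0,0,0],"fingers": 0.68},
    {"slide": [0,0,0.6],"twist": [0,0,0],"fingers": 0.68}
  ]
}}

```text
time: 14.45
tool_pos: [0.5091, 0.2025, 0.1127]
tool_rot: [[-0.933, 0.359, 0.001], [0.359, 0.933, 0.0], [-0.001, 0.001, -1.0]]
force: [-0.2, -0.8, 5.3]
gripper_width: 0.0578
```

>>> {"op": "drive_tool", "data": {
  "rows": [
    {"slide": [0,0,-1.5],"twist": [0,0,0],"fingers": 0.68},
    {"slide": [0,0,-2.6],"twist": [0,0,0],"fingers": 0.66},
    {"slide": [0,0,-2.6],"twist": [0,0,0],"fingers": 0.62},
    {"slide": [0,0,-2.6],"twist": [0,0,0],"fingers": 0.58},
    {"slide": [0,0,-2.6],"twist": [0,0,0],"fingers": 0.55},
    {"slide": [0,0,-2.6],"twist": [0,0,0],"fingers": 0.55}
  ],
  "force": 80
}}

```text
time: 15.05
tool_pos: [0.5093, 0.2022, 0.1157]
tool_rot: [[-0.933, 0.359, 0.002], [0.359, 0.933, 0.0], [-0.001, 0.001, -1.0]]
force: [0.2, -1.8, 11.1]
gripper_width: 0.0475
```

```bash
python3 look.py r6 260 380 170 260 6
```

```text
t 15.05 pos [509.2818 202.2204 115.747 ] yaw 68.96224993462812 tilt [0.0888 0.0077] F [ 0.1908 -1.8137 11.148 ] w 47.485538411460325 j [-26.1796  31.6512  -2.0487 120.6338   2.3902  27.6698  38.9228]
```

View pics/r6.png

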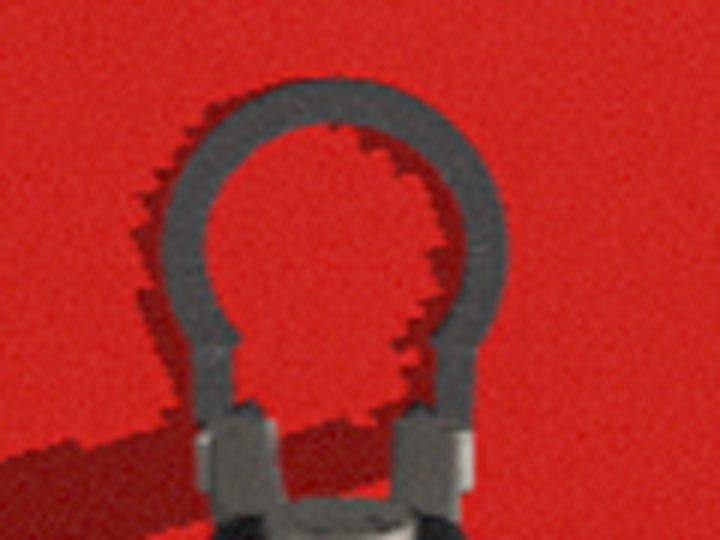

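>>> {"op": "drive_tool", "data": {
  "rows": [
    {"slide": [0,0,-1.2],"twist": [0,0,0],"fingers": 0.55},
    {"slide": [0,0,-1.4],"twist": [0,0,0],"fingers": 0.52},
    {"slide": [0,0,-1.6],"twist": [0,0,0],"fingers": 0.49},
    {"slide": [0,0,-1.6],"twist": [0,0,0],"fingers": 0.47},
    {"slide": [0,0,-1.6],"twist": [0,0,0],"fingers": 0.47}
  ]
}}

```text
time: 15.6
tool_pos: [0.5089, 0.202, 0.1171]
tool_rot: [[-0.933, 0.359, 0.001], [0.359, 0.933, -0.0], [-0.001, 0.0, -1.0]]
force: [-1.4, -3.5, 11.3]
gripper_width: 0.0407
```

```bash
python3 look.py r7 260 380 170 260 6
```

```text
t 15.6 pos [508.9298 201.9917 117.1377] yaw 68.95866662363464 tilt [ 0.0451 -0.0163] F [-1.4149 -3.4746 11.3415] w 40.69915855999364 j [-26.1695  31.5185  -2.0569 120.5983   2.3749  27.8877  38.9368]
```

View pics/r7.png

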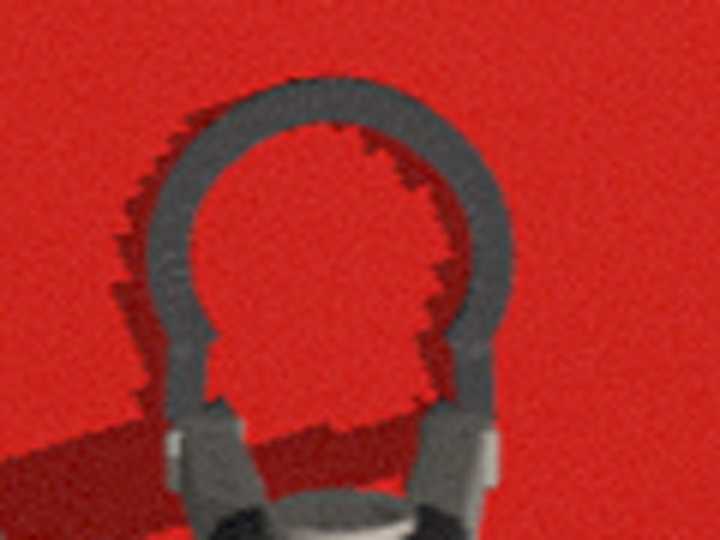

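>>> {"op": "drive_tool", "data": {
  "rows": [
    {"slide": [0,0,-1.2],"twist": [0,0,0],"fingers": 0.45},
    {"slide": [0,0,-1.6],"twist": [0,0,0],"fingers": 0.42},
    {"slide": [0,0,-1.8],"twist": [0,0,0],"fingers": 0.4},
    {"slide": [0,0,-1.8],"twist": [0,0,0],"fingers": 0.385},
    {"slide": [0,0,-1.8],"twist": [0,0,0],"fingers": 0.385}
  ],
  "force": 60
}}

```text
time: 16.15
tool_pos: [0.5085, 0.2021, 0.1184]
tool_rot: [[-0.933, 0.359, -0.0], [0.359, 0.933, -0.0], [-0.0, -0.0, -1.0]]
force: [0.7, -2.2, 6.9]
gripper_width: 0.0332
```

```bash
python3 look.py r8 260 380 170 260 6
```

```text
t 16.15 pos [508.5269 202.1289 118.3635] yaw 68.98010789295923 tilt [-0.0077 -0.0251] F [ 0.6779 -2.1581  6.8753] w 33.22019282321664 j [-26.1698  31.4061  -2.0875 120.5542   2.3493  28.0952  38.9554]
```

View pics/r8.png

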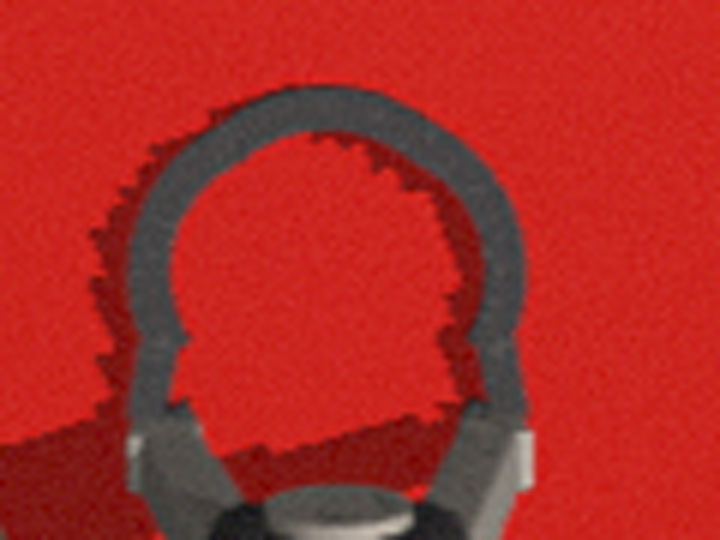

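>>> {"op": "drive_tool", "data": {
  "rows": [
    {"slide": [0,0,-0.3],"twist": [0,0,0],"fingers": 0.37},
    {"slide": [0,0,-0.6],"twist": [0,0,0],"fingers": 0.36},
    {"slide": [0,0,-1.0],"twist": [0,0,0],"fingers": 0.36},
    {"slide": [0,0,-2.0],"twist": [0,0,0],"fingers": 0.36},
    {"slide": [0,0,-4],"twist": [0,0,0],"fingers": 0.36},
    {"slide": [0,0,-8],"twist": [0,0,0],"fingers": 0.36},
    {"slide": [0,0,-12],"twist": [0,0,0],"fingers": 0.36},
    {"slide": [0,0,-12],"twist": [0,0,0],"fingers": 0.36}
  ],
  "force": 50
}}

```text
time: 17.0
tool_pos: [0.5089, 0.2026, 0.1309]
tool_rot: [[-0.934, 0.359, 0.001], [0.359, 0.934, 0.0], [-0.001, 0.001, -1.0]]
force: [-0.5, 0.9, -2.0]
gripper_width: 0.0321
```

```bash
python3 look.py r9 260 380 170 260 6
```

```text
t 17.0 pos [508.8701 202.6089 130.9401] yaw 68.98866165935036 tilt [0.0544 0.0261] F [-0.4898  0.8945 -1.968 ] w 32.08650596656416 j [-26.1184  30.2809  -2.1759 120.0526   2.2233  29.6428  39.0596]
```

View pics/r9.png

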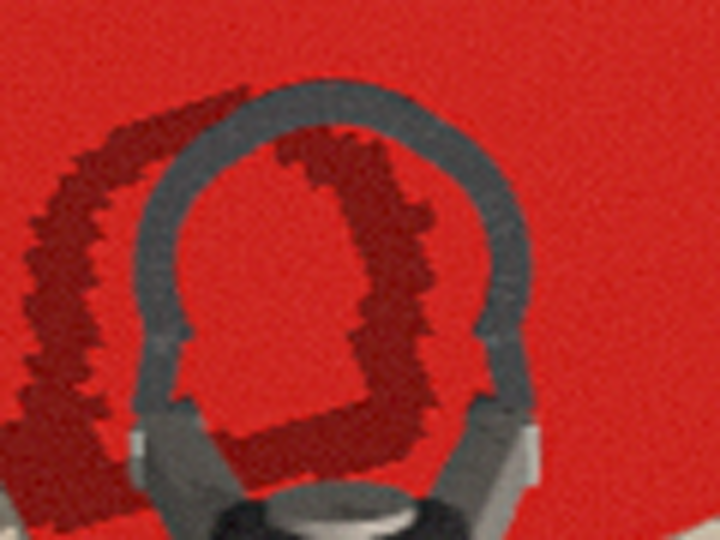

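Run:
```python
from h import *
k=dict(np.load("r9.npz"));p=np.array([.5089,.2026,.1309]);T=yawR(69.0)
z=.1309-.1119
def tf(u,v,z): 
    return (T.T@(onz(k,(260+u/6,170+v/6),z)-p))*1e3
print("back outer",tf(332,78,z)); print("inner back",tf(332,124,z))
print("L outer",tf(134,265,z),"R outer",tf(531,265,z),"inL",tf(176,265,z),"inR",tf(490,265,z))
print("nose",tf(135,428,z),tf(540,428,z))
go([.5,-.0018,.22],60)
```

```text
back outer [ 42.3458  -2.0661 111.9   ]
inner back [ 36.7145  -2.0821 111.9   ]
L outer [ 19.0673 -27.0386 111.9   ] R outer [ 19.0245  22.8978 111.9   ] inL [ 19.0604 -21.7535 111.9   ] inR [ 19.0266  17.7389 111.9   ]
nose [ -2.1996 -27.5229 111.9   ] [ -2.2443  24.5478 111.9   ]
t 17.05 pos [0.5088 0.2026 0.1307] slide mm [ -65.1 -193.9  -89.4] twist [0.04 0.03 8.99]
```

>>> {"op": "drive_tool", "data": {
  "rows": [
    {"slide": [0,0,-25],"twist": [0,0,0],"fingers": 0.36},
    {"slide": [-4,-9,-60],"twist": [0,0,0],"fingers": 0.36},
    {"slide": [-15,-34,-85],"twist": [0,0,0],"fingers": 0.36},
    {"slide": [-30,-70,-91],"twist": [0,0,0],"fingers": 0.36},
    {"slide": [-46,-107,-91],"twist": [0,0,0],"fingers": 0.36},
    {"slide": [-62,-144,-91],"twist": [0,0,0],"fingers": 0.36},
    {"slide": [-75,-173,-91],"twist": [0,0,0],"fingers": 0.36},
    {"slide": [-82,-189,-91],"twist": [0,0,0],"fingers": 0.36}
  ]
}}

```text
time: 17.85
tool_pos: [0.517, -0.0066, 0.2213]
tool_rot: [[-0.932, 0.362, 0.0], [0.362, 0.932, -0.001], [-0.0, -0.001, -1.0]]
force: [-0.7, 0.7, -2.3]
gripper_width: 0.0322
```

>>> {"op": "drive_tool", "data": {
  "rows": [
    {"slide": [-1,-3,0],"twist": [0,0,0],"fingers": 0.36},
    {"slide": [-1,-3,0],"twist": [0,0,0],"fingers": 0.36},
    {"slide": [-1,-3,0],"twist": [0,0,0],"fingers": 0.36},
    {"slide": [-1,-3,0],"twist": [0,0,0],"fingers": 0.36}
  ]
}}

```text
time: 18.25
tool_pos: [0.5172, -0.0051, 0.2212]
tool_rot: [[-0.934, 0.357, 0.0], [0.357, 0.934, 0.0], [0.0, 0.0, -1.0]]
force: [0.3, 0.1, -2.0]
gripper_width: 0.0316
```

```bash
python3 look.py d1 250 390 170 275 5
```

```text
t 18.25 pos [517.224   -5.1051 221.2184] yaw 69.10548793498415 tilt [0.0011 0.0247] F [ 0.3448  0.057  -1.9798] w 31.59373458873437 j [ -4.4543  20.9575  -1.6686 119.2114   0.8933  39.8389  62.407 ]
```

View pics/d1.png

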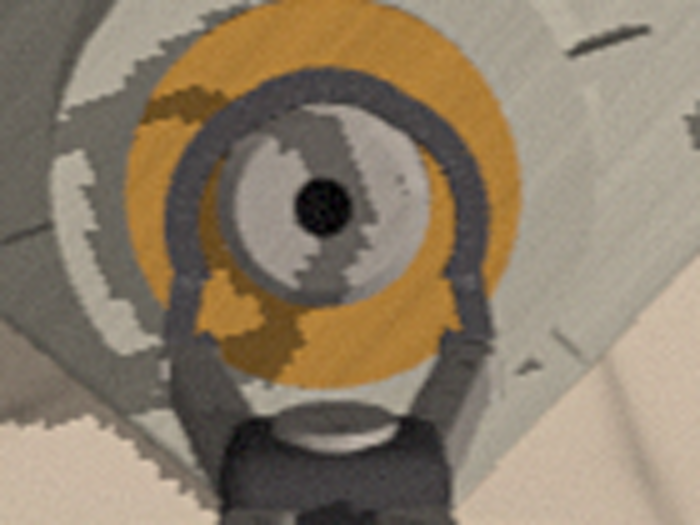

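Run:
```python
from h import *
k=dict(np.load("d1.npz"));p=np.array([.5172,-.0051,.2212]);T=yawR(69.0)
def tf(u,v,z): return (T.T@(onz(k,(250+u/5,170+v/5),z)-p))*1e3
z=.1093
b=tf(327.5,67,z);print("back",b,tf(327.5,102,z))
print("L/R",tf(165,210,z),tf(490,210,z),tf(203,210,z),tf(455,210,z))
for h in(.0795,.0835,.0875):
    s=tf(323,207,h);print(h,"spindle",s,"ring x of spindle",b[0]-21-s[0],"dy",b[1]-s[1])
```

```text
back [ 42.1214  -2.0786 111.9   ] [ 36.9795  -2.0817 111.9   ]
L/R [ 20.7404 -26.5786 111.9   ] [ 20.8054  22.3922 111.9   ] [ 20.7453 -20.8501 111.9   ] [ 20.7959  17.117  111.9   ]
0.0795 spindle [ 15.7725  -3.0681 141.7   ] ring x of spindle 5.348884950994931 dy 0.98944444960479
0.0835 spindle [ 16.5042  -3.0279 137.7   ] ring x of spindle 4.617248138270284 dy 0.9493089736727796
0.0875 spindle [ 17.2358  -2.9878 133.7   ] ring x of spindle 3.885611325545632 dy 0.9091734977407646
```

>>> {"op": "drive_tool", "data": {
  "rows": [
    {"slide": [-0.5,-0.5,5],"twist": [0,0,0],"fingers": 0.36},
    {"slide": [-0.8,-0.9,10],"twist": [0,0,0],"fingers": 0.36},
    {"slide": [-0.8,-0.9,14],"twist": [0,0,0],"fingers": 0.36},
    {"slide": [-0.8,-0.9,15],"twist": [0,0,0],"fingers": 0.36},
    {"slide": [-0.8,-0.9,15],"twist": [0,0,0],"fingers": 0.36},
    {"slide": [-0.8,-0.9,15],"twist": [0,0,0],"fingers": 0.36}
  ]
}}

```text
time: 18.9
tool_pos: [0.5177, -0.0077, 0.2063]
tool_rot: [[-0.933, 0.359, 0.0], [0.359, 0.933, -0.0], [-0.0, 0.0, -1.0]]
force: [-0.4, -0.8, -2.6]
gripper_width: 0.0322
```

```bash
python3 look.py d2 250 390 170 275 5
```

```text
t 18.9 pos [517.6848  -7.6714 206.2833] yaw 68.9870138413028 tilt [ 0.0043 -0.0004] F [-0.3559 -0.7676 -2.5928] w 32.22522319095227 j [ -4.2364  22.1715  -1.6092 120.0422   0.9923  37.7941  62.4762]
```

View pics/d2.png

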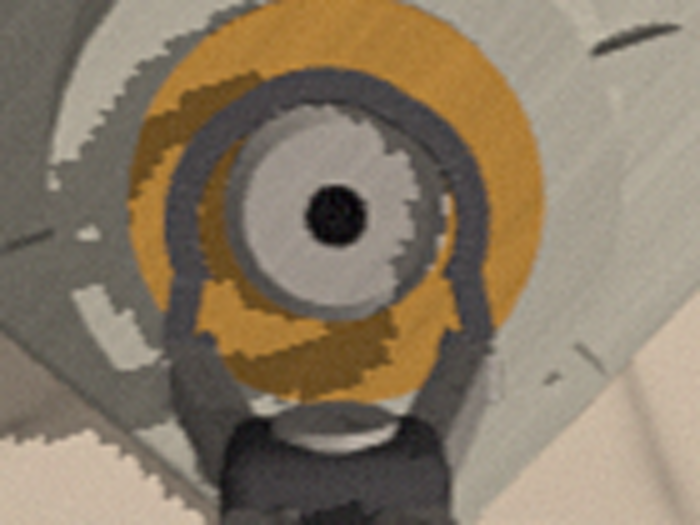

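```bash
cat > ds.py <<'E'
import sys
from h import *
name=sys.argv[1];hu,hv,rm,rb,tz=[float(a) for a in sys.argv[2:7]]
k=dict(np.load(name+".npz"));s=readout.get_state();p=s["tool_pos"];T=s["tool_rot"]
# use calibration's own camera pose: tool frame from fixed cam offset
R=cv2.Rodrigues(k["rvec"])[0];c=-R.T@k["tvec"];T=yawR(69.0);p=c-T@np.array([.0679,0,-.1428])
print("TCP(cal)",p*1e3)
def tf(u,v,z): return (T.T@(onz(k,(250+u/5,170+v/5),z)-p))*1e3
z=p[2]-.1119
b=tf(rm,rb,z);print("back",b)
for h in(.0795,.0835,.0875):
    q=tf(hu,hv,h);print(h,"spindle",q,"ring x of spindle",b[0]-21-q[0],"tool move x",q[0]-(b[0]-24.7),"y",q[1]-b[1], "world",(p+T@(q*1e-3))*1e3)
E
python3 ds.py d1 323 207 327.5 67 0;python3 look.py d3 250 390 170 275 5;python3 ds.py d3 336 214 327.5 67 0
```

```text
TCP(cal) [517.1898  -5.3236 221.305 ]
back [ 42.2026  -1.8655 111.9   ]
0.0795 spindle [ 15.8431  -2.8557 141.805 ] ring x of spindle 5.35947388124292 tool move x -1.6594738812429206 y -0.9902131420969034 world [501.3756  -2.3119  79.5   ]
0.0835 spindle [ 16.5748  -2.8156 137.805 ] ring x of spindle 4.6278370685182715 tool move x -0.9278370685182722 y -0.950077666164892 world [500.7069  -2.0123  83.5   ]
0.0875 spindle [ 17.3064  -2.7754 133.805 ] ring x of spindle 3.896200255793623 tool move x -0.19620025579362377 y -0.9099421902328779 world [500.0383  -1.7126  87.5   ]
t 18.95 pos [517.703   -7.6896 206.3345] yaw 68.98268273546061 tilt [ 0.0122 -0.0004] F [-0.5374  0.2682 -3.145 ] w 32.07215926494547 j [ -4.2346  22.1657  -1.6092 120.0424   0.9933  37.7919  62.4729]
TCP(cal) [517.7206  -7.7101 206.4199]
back [ 42.1068  -1.9997 111.9   ]
0.0795 spindle [ 17.3306  -0.8257 126.9199] ring x of spindle 3.7762225152668307 tool move x -0.07622251526683144 y 1.1739938995369745 world [501.2453  -2.2702  79.5   ]
0.0835 spindle [ 18.0805  -0.8134 122.9199] ring x of spindle 3.026267500724604 tool move x 0.6737324992753955 y 1.1862387477112002 world [500.5495  -1.99    83.5   ]
0.0875 spindle [ 18.8305  -0.8012 118.9199] ring x of spindle 2.2763124861824835 tool move x 1.4236875138175158 y 1.1984835958854734 world [499.8538  -1.7098  87.5   ]
```

View pics/d3.png

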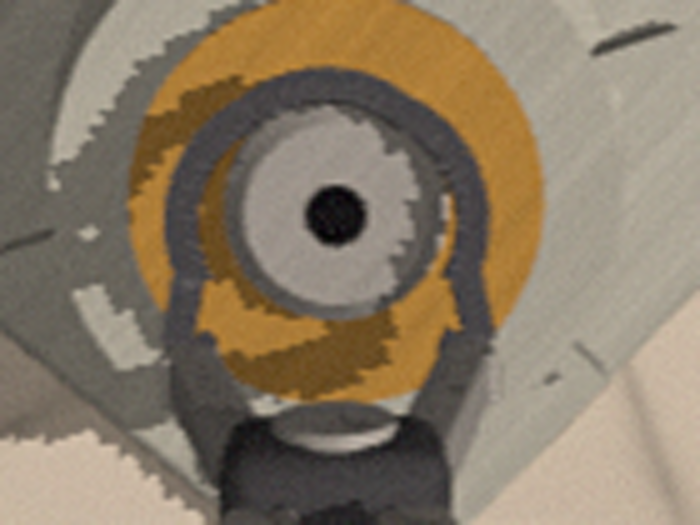

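>>> {"op": "drive_tool", "data": {
  "rows": [
    {"slide": [0.4,0.6,1],"twist": [0,0,0],"fingers": 0.36},
    {"slide": [0.8,1.2,2],"twist": [0,0,0],"fingers": 0.36},
    {"slide": [0.8,1.2,3],"twist": [0,0,0],"fingers": 0.36},
    {"slide": [0.8,1.2,3],"twist": [0,0,0],"fingers": 0.36},
    {"slide": [0.8,1.2,3],"twist": [0,0,0],"fingers": 0.36},
    {"slide": [0.8,1.2,3],"twist": [0,0,0],"fingers": 0.36}
  ]
}}

```text
time: 19.6
tool_pos: [0.5173, -0.0063, 0.2033]
tool_rot: [[-0.934, 0.358, 0.0], [0.358, 0.934, -0.0], [-0.0, -0.0, -1.0]]
force: [0.1, 0.3, -2.0]
gripper_width: 0.0319
```

```bash
python3 look.py d4 250 390 170 275 5
```

```text
t 19.6 pos [517.3155  -6.2508 203.2542] yaw 68.99322019608569 tilt [ 0.0006 -0.002 ] F [ 0.062   0.3045 -1.9622] w 31.879787086883578 j [ -4.3947  22.3942  -1.6168 120.26     1.0184  37.3579  62.294 ]
```

View pics/d4.png

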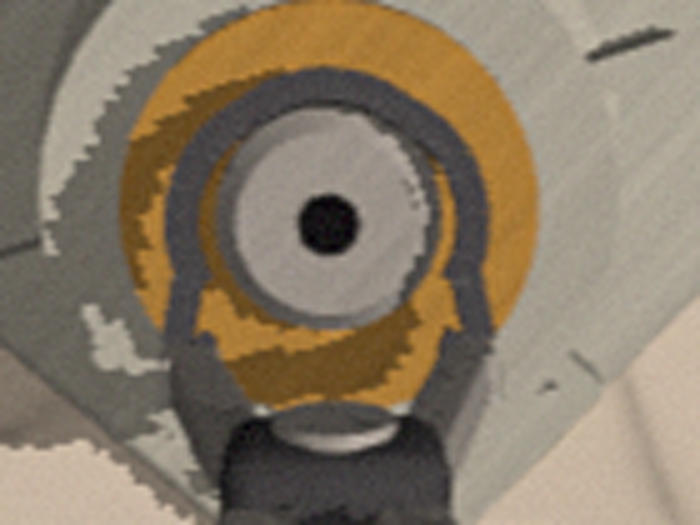

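```bash
python3 ds.py d4 329 224.5 327.5 67 0
python3 - <<'E'
from h import *
# top & scene views for height
for c in("scene","top"):
    im=imaging.grab_frame(c);k=imaging.calibration(c);q=proj(k,[[.5003,-.0019,.085]])[0]
    crop(im,q[0],q[1],32,12,f"d4{c}.png");print(q)
E
```

```text
TCP(cal) [517.3534  -6.2971 203.3475]
back [ 42.1427  -2.0197 111.9   ]
0.0795 spindle [ 16.2639  -1.9444 123.8475] ring x of spindle 4.878771719400888 tool move x -1.1787717194008884 y 0.07526776394685775 world [501.4729  -2.2839  79.5   ]
0.0835 spindle [ 17.0385  -1.9152 119.8475] ring x of spindle 4.104174777539889 tool move x -0.4041747775398896 y 0.10443587547186461 world [500.7602  -1.9791  83.5   ]
0.0875 spindle [ 17.8131  -1.8861 115.8475] ring x of spindle 3.32957783567889 tool move x 0.3704221643211092 y 0.13360398699686837 world [500.0475  -1.6743  87.5   ]
[304.6089 218.6705]
[336.943 272.626]
```

View pics/d4scene.png

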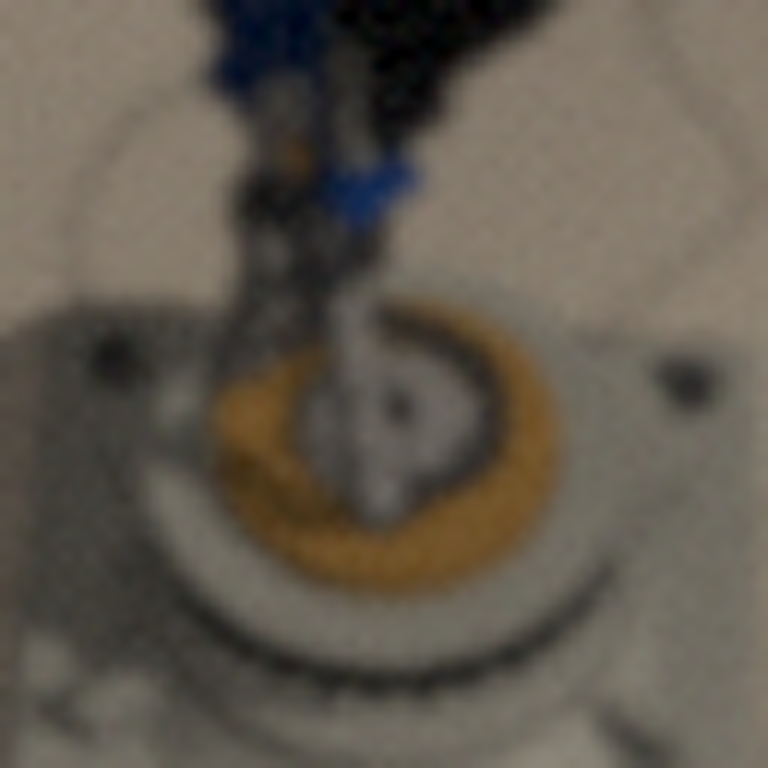

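>>> {"op": "drive_tool", "data": {
  "rows": [
    {"slide": [0,0.1,1],"twist": [0,0,0],"fingers": 0.36},
    {"slide": [0,0.1,2],"twist": [0,0,0],"fingers": 0.36},
    {"slide": [0,0.1,3],"twist": [0,0,0],"fingers": 0.36},
    {"slide": [0,0.1,3],"twist": [0,0,0],"fingers": 0.36}
  ]
}}

```text
time: 20.15
tool_pos: [0.5173, -0.0062, 0.2001]
tool_rot: [[-0.933, 0.359, -0.0], [0.359, 0.933, -0.0], [0.0, -0.0, -1.0]]
force: [-0.0, 0.2, -2.7]
gripper_width: 0.0319
```

>>> {"op": "drive_tool", "data": {
  "rows": [
    {"slide": [0,0,1],"twist": [0,0,0],"fingers": 0.36},
    {"slide": [0,0,2],"twist": [0,0,0],"fingers": 0.36},
    {"slide": [0,0,2],"twist": [0,0,0],"fingers": 0.36}
  ]
}}

```text
time: 20.45
tool_pos: [0.5173, -0.0061, 0.1981]
tool_rot: [[-0.934, 0.359, -0.0], [0.359, 0.934, -0.0], [0.0, -0.0, -1.0]]
force: [-0.5, -0.8, -2.0]
gripper_width: 0.032
```

```bash
python3 look.py d5 250 390 170 275 5
```

```text
t 20.45 pos [517.2996  -6.1378 198.1201] yaw 68.99068135508917 tilt [-0.0093 -0.0016] F [-0.5195 -0.757  -2.0016] w 32.03607637737776 j [ -4.4098  22.8172  -1.6172 120.5461   1.0513  36.6588  62.2466]
```

View pics/d5.png

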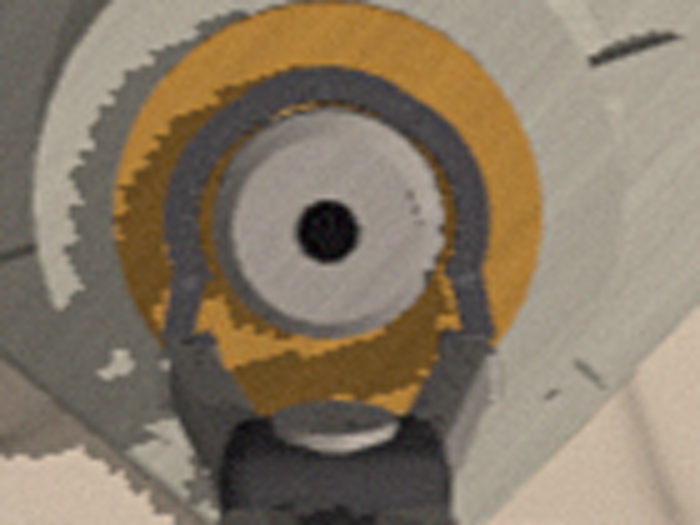

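```bash
python3 ds.py d5 327.5 231 327.5 67 0
```

```text
TCP(cal) [517.3482  -6.1874 198.2183]
back [ 42.1894  -2.0367 111.9   ]
0.0795 spindle [ 16.2827  -2.1589 118.7183] ring x of spindle 4.906672523961305 tool move x -1.2066725239613056 y -0.12221378458732213 world [501.3733  -2.3677  79.5   ]
0.0835 spindle [ 17.0722  -2.1259 114.7183] ring x of spindle 4.117170522573378 tool move x -0.41717052257337883 y -0.08919303325619987 world [500.6481  -2.0539  83.5   ]
0.0875 spindle [ 17.8617  -2.0928 110.7183] ring x of spindle 3.3276685211853554 tool move x 0.3723314788146439 y -0.056172281925117584 world [499.9228  -1.7402  87.5   ]
```

>>> {"op": "drive_tool", "data": {
  "rows": [
    {"slide": [0,0,1],"twist": [0,0,0],"fingers": 0.36},
    {"slide": [0,0,2],"twist": [0,0,0],"fingers": 0.36},
    {"slide": [0,0,2],"twist": [0,0,0],"fingers": 0.36}
  ]
}}

```text
time: 20.8
tool_pos: [0.5173, -0.0061, 0.1961]
tool_rot: [[-0.934, 0.358, -0.0], [0.358, 0.934, -0.0], [0.0, -0.0, -1.0]]
force: [-0.3, -0.3, -2.0]
gripper_width: 0.032
```

>>> {"op": "drive_tool", "data": {
  "rows": [
    {"slide": [0,0,1],"twist": [0,0,0],"fingers": 0.36},
    {"slide": [0,0,1.5],"twist": [0,0,0],"fingers": 0.36},
    {"slide": [0,0,1.5],"twist": [0,0,0],"fingers": 0.36}
  ]
}}

```text
time: 21.1
tool_pos: [0.5173, -0.0062, 0.1947]
tool_rot: [[-0.933, 0.359, -0.0], [0.359, 0.933, -0.0], [-0.0, -0.0, -1.0]]
force: [0.4, -0.8, -2.1]
gripper_width: 0.0318
```

>>> {"op": "drive_tool", "data": {
  "rows": [
    {"slide": [0,0,1],"twist": [0,0,0],"fingers": 0.36},
    {"slide": [0,0,1],"twist": [0,0,0],"fingers": 0.36}
  ]
}}

```text
time: 21.3
tool_pos: [0.5173, -0.0061, 0.1937]
tool_rot: [[-0.934, 0.358, -0.0], [0.358, 0.934, -0.0], [0.0, -0.0, -1.0]]
force: [0.0, 0.4, -2.1]
gripper_width: 0.0318
```

>>> {"op": "drive_tool", "data": {
  "rows": [
    {"slide": [0,0,1],"twist": [0,0,0],"fingers": 0.36},
    {"slide": [0,0,1],"twist": [0,0,0],"fingers": 0.36}
  ]
}}

```text
time: 21.5
tool_pos: [0.5173, -0.0062, 0.1927]
tool_rot: [[-0.933, 0.359, -0.0], [0.359, 0.933, -0.0], [0.0, -0.0, -1.0]]
force: [-0.3, 0.3, -2.4]
gripper_width: 0.0319
```

>>> {"op": "drive_tool", "data": {
  "rows": [
    {"slide": [0,0,1],"twist": [0,0,0],"fingers": 0.36},
    {"slide": [0,0,1],"twist": [0,0,0],"fingers": 0.36}
  ]
}}

```text
time: 21.7
tool_pos: [0.5173, -0.0062, 0.1916]
tool_rot: [[-0.934, 0.359, -0.0], [0.359, 0.934, -0.0], [0.0, -0.0, -1.0]]
force: [0.4, -0.7, -2.3]
gripper_width: 0.032
```

```bash
python3 look.py d6 250 390 170 275 5
```

```text
t 21.7 pos [517.2851  -6.1529 191.6373] yaw 68.99152007759973 tilt [-0.0074 -0.0008] F [ 0.4047 -0.7449 -2.259 ] w 31.95971500940141 j [ -4.413   23.3542  -1.6164 120.9089   1.0966  35.7577  62.2045]
```

View pics/d6.png

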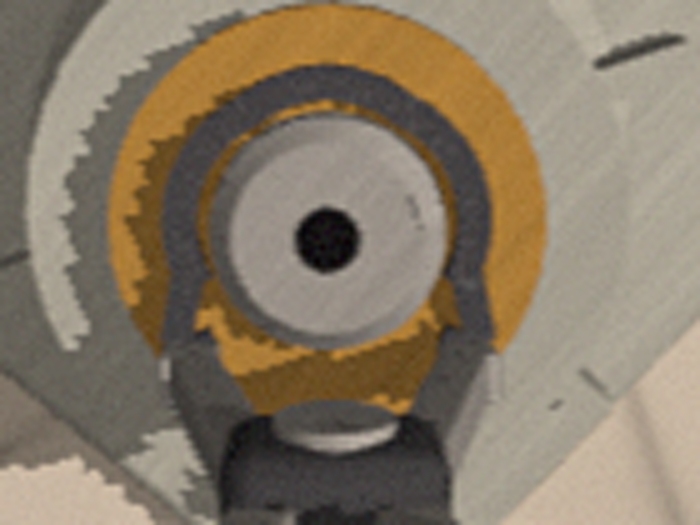

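>>> {"op": "drive_tool", "data": {
  "rows": [
    {"slide": [0,0,1],"twist": [0,0,0],"fingers": 0.36},
    {"slide": [0,0,1],"twist": [0,0,0],"fingers": 0.36}
  ]
}}

```text
time: 21.95
tool_pos: [0.5173, -0.0061, 0.1907]
tool_rot: [[-0.934, 0.359, -0.0], [0.359, 0.934, -0.0], [0.0, -0.0, -1.0]]
force: [-0.7, 0.8, -1.6]
gripper_width: 0.0318
```

>>> {"op": "drive_tool", "data": {
  "rows": [
    {"slide": [0,0,1],"twist": [0,0,0],"fingers": 0.36},
    {"slide": [0,0,1],"twist": [0,0,0],"fingers": 0.36}
  ]
}}

```text
time: 22.15
tool_pos: [0.5174, -0.0062, 0.1898]
tool_rot: [[-0.934, 0.359, 0.0], [0.359, 0.934, -0.0], [-0.0, 0.0, -1.0]]
force: [0.2, -0.2, -0.0]
gripper_width: 0.0322
```

>>> {"op": "drive_tool", "data": {
  "rows": [
    {"slide": [0,0,1],"twist": [0,0,0],"fingers": 0.36},
    {"slide": [0,0,1],"twist": [0,0,0],"fingers": 0.36}
  ]
}}

```text
time: 22.35
tool_pos: [0.5174, -0.0062, 0.1888]
tool_rot: [[-0.934, 0.359, 0.0], [0.359, 0.934, -0.0], [-0.0, 0.0, -1.0]]
force: [-0.3, -0.7, 1.1]
gripper_width: 0.0319
```

>>> {"op": "drive_tool", "data": {
  "rows": [
    {"slide": [0,0,1],"twist": [0,0,0],"fingers": 0.36},
    {"slide": [0,0,1],"twist": [0,0,0],"fingers": 0.36}
  ]
}}

```text
time: 22.55
tool_pos: [0.5174, -0.0062, 0.1878]
tool_rot: [[-0.934, 0.359, 0.0], [0.359, 0.934, -0.0], [-0.0, 0.0, -1.0]]
force: [-0.3, -0.5, 2.8]
gripper_width: 0.0318
```

>>> {"op": "drive_tool", "data": {
  "rows": [
    {"slide": [0,0,1],"twist": [0,0,0],"fingers": 0.36},
    {"slide": [0,0,1],"twist": [0,0,0],"fingers": 0.36}
  ]
}}

```text
time: 22.75
tool_pos: [0.5174, -0.0062, 0.1867]
tool_rot: [[-0.933, 0.359, 0.0], [0.359, 0.933, -0.0], [-0.0, 0.0, -1.0]]
force: [-0.1, -0.7, 2.4]
gripper_width: 0.0319
```

>>> {"op": "drive_tool", "data": {
  "rows": [
    {"slide": [0,0,1],"twist": [0,0,0],"fingers": 0.36},
    {"slide": [0,0,1],"twist": [0,0,0],"fingers": 0.36}
  ]
}}

```text
time: 22.95
tool_pos: [0.5174, -0.0062, 0.1857]
tool_rot: [[-0.933, 0.359, 0.0], [0.359, 0.933, -0.0], [-0.0, -0.0, -1.0]]
force: [-0.9, -0.5, 3.5]
gripper_width: 0.0321
```

```bash
python3 look.py d7 250 390 170 275 5
```

```text
t 22.95 pos [517.3783  -6.1918 185.7217] yaw 68.98675022088756 tilt [ 0.0055 -0.0028] F [-0.9209 -0.5485  3.5278] w 32.12044048319171 j [ -4.42    23.8538  -1.6079 121.2276   1.1414  34.9271  62.1603]
```

View pics/d7.png

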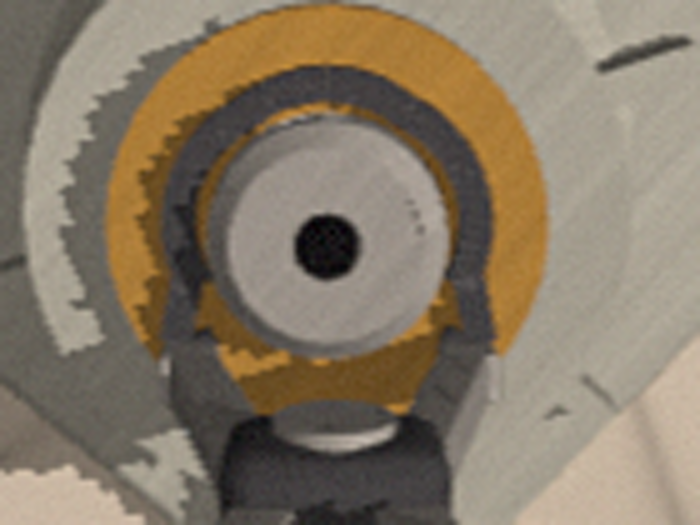

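>>> {"op": "drive_tool", "data": {
  "rows": [
    {"slide": [0,0,0.7],"twist": [0,0,0],"fingers": 0.36},
    {"slide": [0,0,0.7],"twist": [0,0,0],"fingers": 0.36}
  ]
}}

```text
time: 23.2
tool_pos: [0.5174, -0.0062, 0.1851]
tool_rot: [[-0.933, 0.359, 0.0], [0.359, 0.933, -0.0], [-0.0, 0.0, -1.0]]
force: [-0.8, -0.1, 3.7]
gripper_width: 0.0321
```

>>> {"op": "drive_tool", "data": {
  "rows": [
    {"slide": [0,0,0.6],"twist": [0,0,0],"fingers": 0.36},
    {"slide": [0,0,0.6],"twist": [0,0,0],"fingers": 0.36}
  ]
}}

```text
time: 23.4
tool_pos: [0.5174, -0.0062, 0.1845]
tool_rot: [[-0.934, 0.359, 0.0], [0.359, 0.934, -0.0], [-0.0, 0.0, -1.0]]
force: [-0.3, -1.5, 3.6]
gripper_width: 0.032
```

>>> {"op": "drive_tool", "data": {
  "rows": [
    {"slide": [0,0,0.5],"twist": [0,0,0],"fingers": 0.36},
    {"slide": [0,0,0.5],"twist": [0,0,0],"fingers": 0.36}
  ]
}}

```text
time: 23.6
tool_pos: [0.5174, -0.0062, 0.184]
tool_rot: [[-0.934, 0.359, 0.0], [0.359, 0.934, -0.0], [-0.0, 0.0, -1.0]]
force: [-0.7, -0.9, 4.5]
gripper_width: 0.0321
```

>>> {"op": "drive_tool", "data": {
  "rows": [
    {"slide": [0,0,0.5],"twist": [0,0,0],"fingers": 0.36},
    {"slide": [0,0,0.5],"twist": [0,0,0],"fingers": 0.36}
  ]
}}

```text
time: 23.8
tool_pos: [0.5175, -0.0062, 0.1836]
tool_rot: [[-0.933, 0.359, 0.0], [0.359, 0.933, -0.0], [-0.0, 0.0, -1.0]]
force: [-0.4, -0.8, 5.5]
gripper_width: 0.032
```

>>> {"op": "drive_tool", "data": {
  "rows": [
    {"slide": [0,0,0.5],"twist": [0,0,0],"fingers": 0.36},
    {"slide": [0,0,0.5],"twist": [0,0,0],"fingers": 0.36}
  ]
}}

```text
time: 24.0
tool_pos: [0.5178, -0.0063, 0.1835]
tool_rot: [[-0.933, 0.359, 0.001], [0.359, 0.933, -0.0], [-0.001, 0.0, -1.0]]
force: [-0.6, -2.0, 9.5]
gripper_width: 0.0319
```

```bash
python3 look.py d8 250 390 170 275 5
```

```text
t 24.0 pos [517.8223  -6.2787 183.4573] yaw 68.98060792064189 tilt [ 0.0664 -0.0046] F [-0.5836 -1.9504  9.5236] w 31.89588353006969 j [ -4.4192  24.0521  -1.5981 121.3372   1.1682  34.559   62.1406]
```

View pics/d8.png

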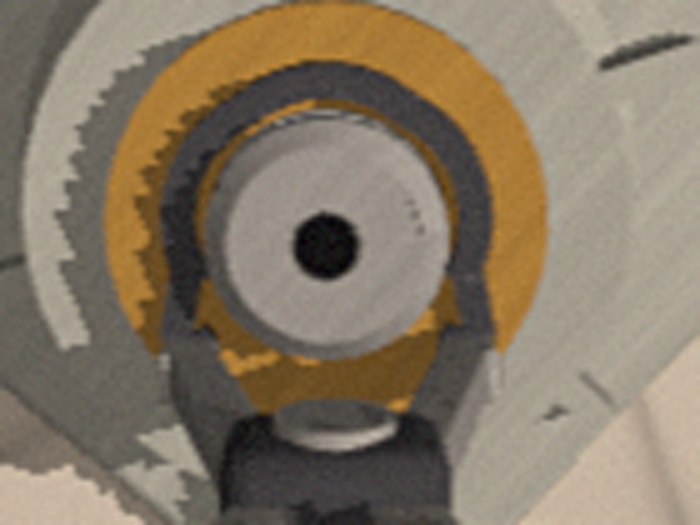

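>>> {"op": "drive_tool", "data": {
  "rows": [
    {"slide": [0,0,-0.8],"twist": [0,0,0],"fingers": 0.36},
    {"slide": [0,0,-1.6],"twist": [0,0,0],"fingers": 0.36},
    {"slide": [0,0,-1.6],"twist": [0,0,0],"fingers": 0.37},
    {"slide": [-0.1,0,-1.6],"twist": [0,0,0],"fingers": 0.39},
    {"slide": [-0.5,0,-1.6],"twist": [0,0,0],"fingers": 0.41},
    {"slide": [-1.0,0,-1.6],"twist": [0,0,0],"fingers": 0.43},
    {"slide": [-1.4,0,-1.6],"twist": [0,0,0],"fingers": 0.45},
    {"slide": [-1.4,0,-1.6],"twist": [0,0,0],"fingers": 0.45}
  ]
}}

```text
time: 24.85
tool_pos: [0.5187, -0.0065, 0.1845]
tool_rot: [[-0.934, 0.358, -0.0], [0.358, 0.934, 0.0], [0.0, 0.0, -1.0]]
force: [-0.2, 1.7, 3.1]
gripper_width: 0.0384
```

```bash
python3 look.py d9 250 390 170 275 5
```

```text
t 24.85 pos [518.6577  -6.5403 184.504 ] yaw 68.99864136469438 tilt [-0.0049  0.0051] F [-0.1997  1.6588  3.0663] w 38.36929050639851 j [ -4.3577  24.0371  -1.6162 121.1294   1.1422  34.8517  62.2274]
```

View pics/d9.png

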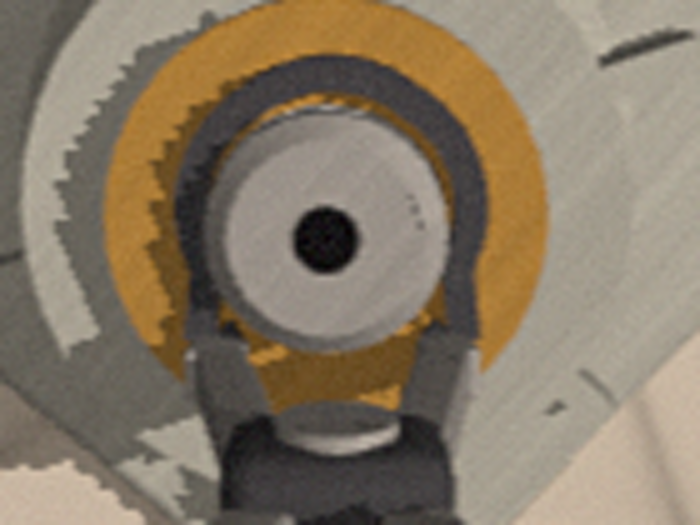

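>>> {"op": "drive_tool", "data": {
  "rows": [
    {"slide": [-0.4,0,0],"twist": [0,0,0],"fingers": 0.47},
    {"slide": [-0.8,0,0],"twist": [0,0,0],"fingers": 0.49},
    {"slide": [-1.2,0,0],"twist": [0,0,0],"fingers": 0.51},
    {"slide": [-1.6,0,0],"twist": [0,0,0],"fingers": 0.53},
    {"slide": [-1.8,0,0],"twist": [0,0,0],"fingers": 0.54},
    {"slide": [-1.8,0,0],"twist": [0,0,0],"fingers": 0.54}
  ]
}}

```text
time: 25.5
tool_pos: [0.5202, -0.0075, 0.1844]
tool_rot: [[-0.933, 0.359, -0.0], [0.359, 0.933, -0.0], [0.0, -0.0, -1.0]]
force: [-0.5, -0.9, 0.5]
gripper_width: 0.0462
```

```bash
python3 look.py d10 250 390 170 275 5
```

```text
t 25.5 pos [520.2149  -7.469  184.4063] yaw 68.98408761975463 tilt [-0.0194 -0.0117] F [-0.5101 -0.8835  0.4709] w 46.23500409608578 j [ -4.2683  24.1432  -1.5909 120.9351   1.1526  34.9559  62.3191]
```

View pics/d10.png

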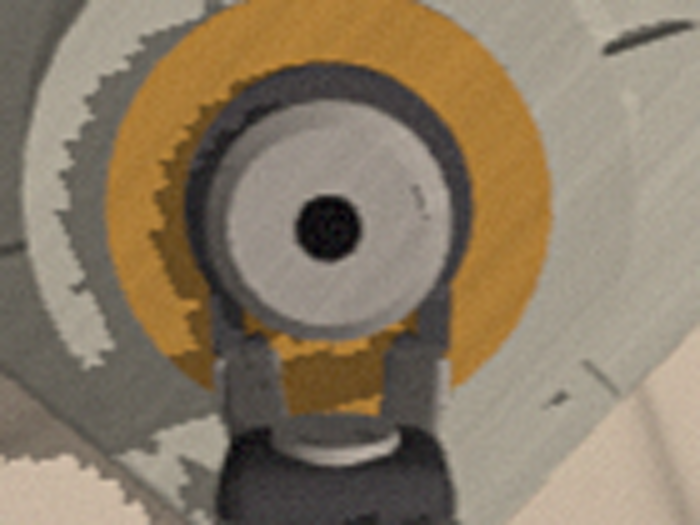

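>>> {"op": "drive_tool", "data": {
  "rows": [
    {"slide": [-0.4,0,0],"twist": [0,0,0],"fingers": 0.56},
    {"slide": [-0.8,0,0],"twist": [0,0,0],"fingers": 0.58},
    {"slide": [-0.8,0,0],"twist": [0,0,0],"fingers": 0.6},
    {"slide": [-0.8,0,0],"twist": [0,0,0],"fingers": 0.62},
    {"slide": [-0.8,0,0],"twist": [0,0,0],"fingers": 0.62},
    {"slide": [-0.8,0,0],"twist": [0,0,0],"fingers": 0.62}
  ]
}}

```text
time: 26.15
tool_pos: [0.521, -0.0075, 0.1845]
tool_rot: [[-0.934, 0.358, -0.0], [0.358, 0.934, 0.0], [0.0, -0.0, -1.0]]
force: [-0.2, 0.6, -1.1]
gripper_width: 0.0531
```

```bash
python3 look.py d11 250 390 170 275 5
```

```text
t 26.15 pos [521.0033  -7.5409 184.5112] yaw 68.99385928577446 tilt [-0.0068  0.0011] F [-0.1676  0.5638 -1.1233] w 53.09394453869922 j [ -4.2374  24.1771  -1.6017 120.8416   1.1405  35.0016  62.3608]
```

View pics/d11.png

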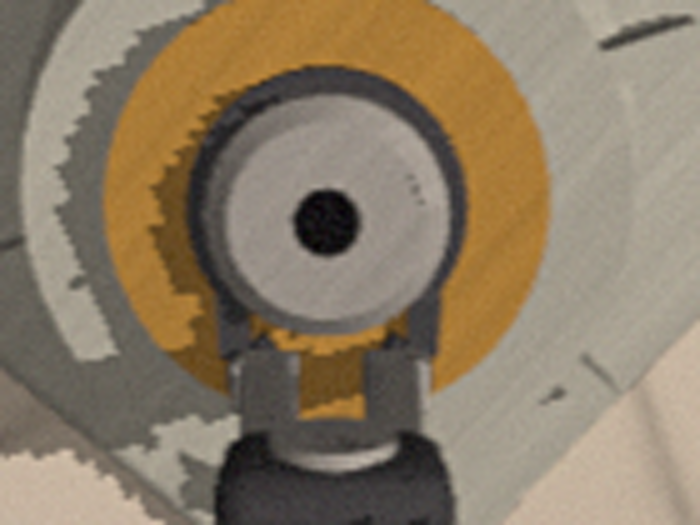

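>>> {"op": "drive_tool", "data": {
  "rows": [
    {"slide": [0,0,-1],"twist": [0,0,0],"fingers": 0.63},
    {"slide": [0,0,-2],"twist": [0,0,0],"fingers": 0.63},
    {"slide": [0,0,-4],"twist": [0,0,0],"fingers": 0.63},
    {"slide": [0,0,-8],"twist": [0,0,0],"fingers": 0.63},
    {"slide": [0,0,-16],"twist": [0,0,0],"fingers": 0.63},
    {"slide": [0,0,-28],"twist": [0,0,0],"fingers": 0.63},
    {"slide": [0,0,-36],"twist": [0,0,0],"fingers": 0.63},
    {"slide": [0,0,-40],"twist": [0,0,0],"fingers": 0.63}
  ]
}}

```text
time: 27.0
tool_pos: [0.5216, -0.0076, 0.226]
tool_rot: [[-0.934, 0.359, 0.002], [0.359, 0.934, 0.0], [-0.002, 0.001, -1.0]]
force: [-0.1, 0.5, -1.5]
gripper_width: 0.0537
```

```bash
python3 look.py d12 250 390 150 265 5
python3 - <<'E'
from h import *
for c in("scene","top"):
    im=imaging.grab_frame(c);k=imaging.calibration(c);q=proj(k,[[.5003,-.0019,.085]])[0]
    crop(im,q[0],q[1],32,12,f"d12{c}.png")
E
```

```text
t 27.0 pos [521.5619  -7.5559 225.9773] yaw 68.98799478953063 tilt [0.1104 0.0076] F [-0.0507  0.4775 -1.4981] w 53.725402717501865 j [ -4.2113  20.8354  -1.5929 118.48     0.876   40.5846  62.6237]
```

View pics/d12.png

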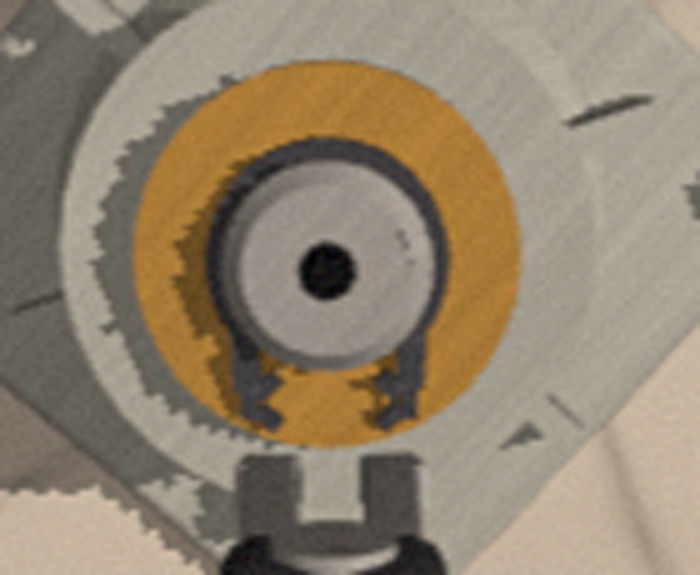

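View pics/d12scene.png

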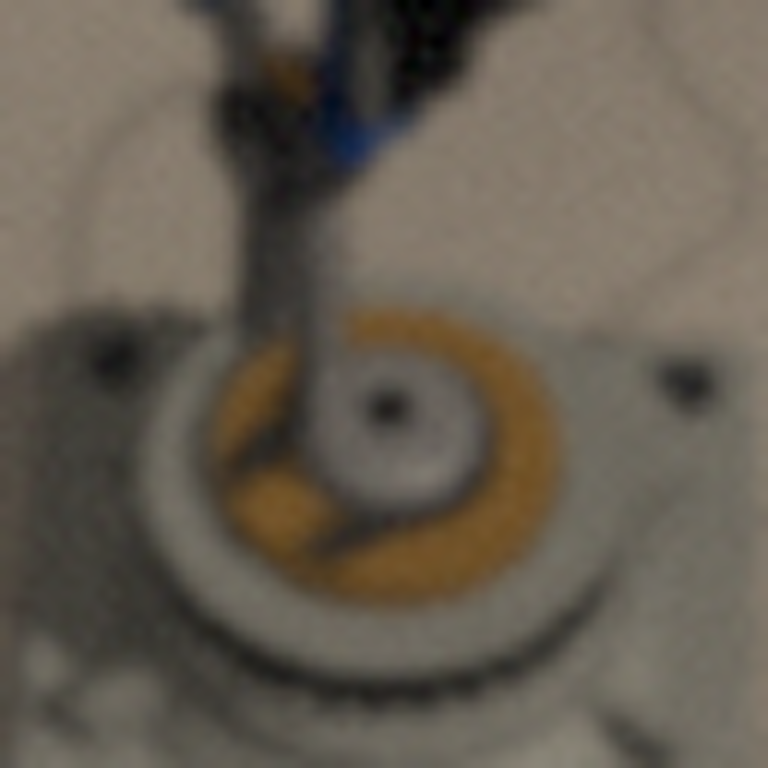

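Run:
```python
from h import *
st();go([.4897,-.2138,.229],-79)
```

```text
t 27.15 pos [521.1711  -7.5709 224.944 ] yaw 68.99163419982926 tilt [0.0474 0.0024] F [-0.3046 -0.6415 -1.9629] w 53.96351055976745 j [ -4.2111  20.9123  -1.5967 118.5468   0.881   40.5043  62.6195]
t 27.15 pos [ 0.5212 -0.0076  0.2249] slide mm [ -44.6 -203.8   -4.1] twist [  0.06  -0.01 147.99]
```

>>> {"op": "drive_tool", "data": {
  "rows": [
    {"slide": [0,0,-10],"twist": [0,0,5],"fingers": 0.62},
    {"slide": [-3,-14,-15],"twist": [0,0,13],"fingers": 0.61},
    {"slide": [-9,-40,-15],"twist": [0,0,21.5],"fingers": 0.61},
    {"slide": [-15,-70,-15],"twist": [0,0,30],"fingers": 0.61},
    {"slide": [-22,-100,-15],"twist": [0,0,38.5],"fingers": 0.61},
    {"slide": [-28,-130,-15],"twist": [0,0,47],"fingers": 0.61},
    {"slide": [-34,-155,-15],"twist": [0,0,55.5],"fingers": 0.61},
    {"slide": [-39,-178,-15],"twist": [0,0,64],"fingers": 0.61}
  ]
}}

```text
time: 27.95
tool_pos: [0.4931, -0.1891, 0.2392]
tool_rot: [[-0.08, 0.997, -0.001], [0.997, 0.08, -0.0], [-0.0, -0.001, -1.0]]
force: [0.8, 0.5, -1.6]
gripper_width: 0.0524
```

Run:
```python
from h import *
st();go([.4897,-.2138,.229],-79)
```

```text
t 27.95 pos [ 493.0895 -189.0636  239.2098] yaw 4.603349993736849 tilt [-0.0344 -0.006 ] F [ 0.7568  0.5021 -1.557 ] w 52.410609029663206 j [  2.0479  20.8696  17.196  117.6293  -8.9039  42.7356  29.347 ]
t 27.95 pos [ 0.4931 -0.1891  0.2392] slide mm [-24.4  -5.4  10.2] twist [-0.03  0.03 83.6 ]
```

>>> {"op": "drive_tool", "data": {
  "rows": [
    {"slide": [-8,-2,2],"twist": [0,0,8.5],"fingers": 0.61},
    {"slide": [-16,-4,5],"twist": [0,0,17],"fingers": 0.61},
    {"slide": [-23,-5,8],"twist": [0,0,25.5],"fingers": 0.61},
    {"slide": [-24,-5,10],"twist": [0,0,34],"fingers": 0.61},
    {"slide": [-24,-5,10],"twist": [0,0,42.5],"fingers": 0.61},
    {"slide": [-24,-5,10],"twist": [0,0,51],"fingers": 0.61},
    {"slide": [-24,-5,10],"twist": [0,0,59.5],"fingers": 0.61},
    {"slide": [-24,-5,10],"twist": [0,0,68],"fingers": 0.61}
  ]
}}

```text
time: 28.75
tool_pos: [0.4906, -0.2119, 0.2291]
tool_rot: [[0.894, 0.449, -0.001], [0.449, -0.894, 0.0], [-0.001, -0.0, -1.0]]
force: [0.1, -0.8, -0.7]
gripper_width: 0.0518
```

>>> {"op": "drive_tool", "data": {
  "rows": [
    {"slide": [0,0,0],"twist": [0,0,7],"fingers": 0.61},
    {"slide": [0,0,0],"twist": [0,0,12],"fingers": 0.61},
    {"slide": [0,0,0],"twist": [0,0,15],"fingers": 0.61},
    {"slide": [0,0,0],"twist": [0,0,15],"fingers": 0.61},
    {"slide": [0,0,0],"twist": [0,0,15],"fingers": 0.61},
    {"slide": [0,0,0],"twist": [0,0,15],"fingers": 0.61}
  ]
}}

```text
time: 29.35
tool_pos: [0.4907, -0.212, 0.2294]
tool_rot: [[0.978, 0.209, -0.0], [0.209, -0.978, 0.0], [-0.0, -0.0, -1.0]]
force: [-0.3, -0.0, -2.0]
gripper_width: 0.0525
```

```bash
python3 look.py e1 250 390 205 315 5
python3 - <<'E'
from h import *
go([.4897,-.2138,.229],-79)
E
```

```text
t 29.35 pos [ 490.7016 -212.0498  229.4379] yaw -77.93783429143116 tilt [-0.0105  0.0033] F [-0.2981 -0.0166 -2.005 ] w 52.53340061369755 j [-11.3628  25.8183  40.8521 118.3704 -24.1372  44.1533 -33.5759]
t 29.4 pos [ 0.4907 -0.2121  0.2295] slide mm [-1.3  1.5  0.5] twist [-0.01  0.    1.04]
```

View pics/e1.png

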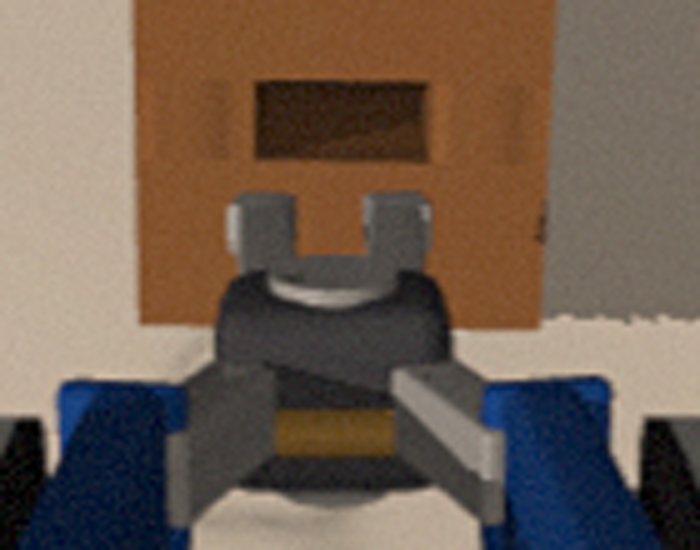

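>>> {"op": "drive_tool", "data": {
  "rows": [
    {"slide": [0.8,0.4,5],"twist": [0,0,0.5],"fingers": 0.61},
    {"slide": [1.5,0.8,12],"twist": [0,0,1],"fingers": 0.61},
    {"slide": [1.5,0.8,20],"twist": [0,0,1],"fingers": 0.61},
    {"slide": [1.5,0.8,24],"twist": [0,0,1],"fingers": 0.61},
    {"slide": [1.5,0.8,25],"twist": [0,0,1],"fingers": 0.61},
    {"slide": [1.5,0.8,25],"twist": [0,0,1],"fingers": 0.63},
    {"slide": [1.5,0.8,25],"twist": [0,0,1],"fingers": 0.65},
    {"slide": [1.5,0.8,25],"twist": [0,0,1],"fingers": 0.66}
  ]
}}

```text
time: 30.2
tool_pos: [0.4925, -0.2126, 0.2048]
tool_rot: [[0.982, 0.191, 0.001], [0.191, -0.982, -0.0], [0.0, 0.0, -1.0]]
force: [1.1, 0.2, -1.2]
gripper_width: 0.0565
```

```bash
python3 look.py e2 250 390 205 315 5
python3 - <<'E'
from h import *
for c in("scene","top"):
    im=imaging.grab_frame(c);k=imaging.calibration(c);q=proj(k,[[.487,-.214,.1]])[0]
    crop(im,q[0],q[1],40,9,f"e2{c}.png")
E
```

```text
t 30.2 pos [ 492.5325 -212.6352  204.8003] yaw -79.00870036262587 tilt [ 0.0288 -0.0056] F [ 1.1175  0.203  -1.2404] w 56.506088314632706 j [ -9.8745  27.8303  39.2398 119.5561 -26.5807  41.3207 -32.4579]
```

View pics/e2.png

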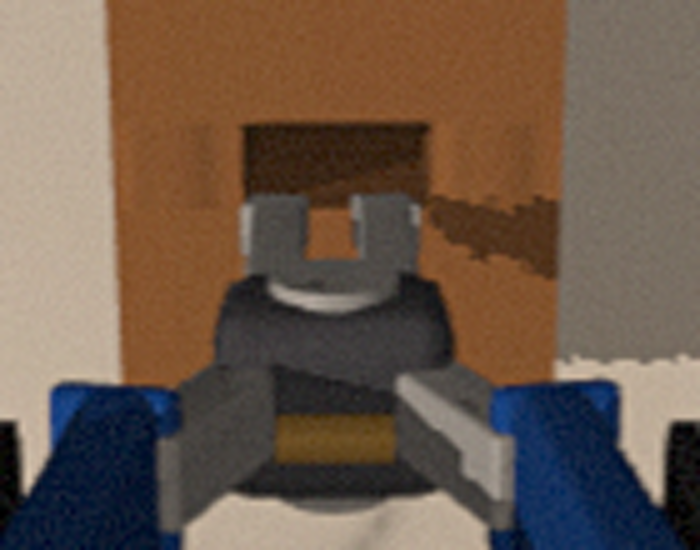

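View pics/e2scene.png

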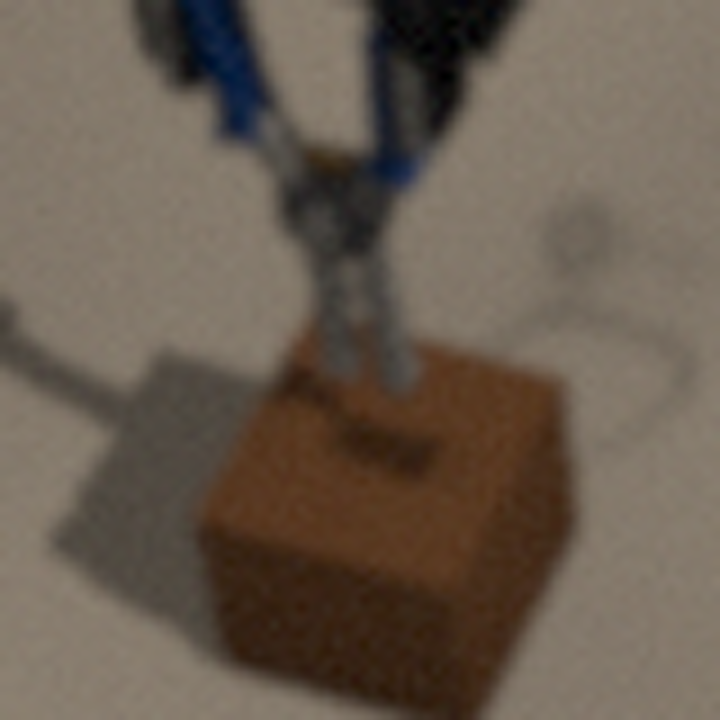

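Run:
```python
from h import *
k=dict(np.load("e2.npz"));R=cv2.Rodrigues(k["rvec"])[0];c=-R.T@k["tvec"];T=yawR(-79.0);p=c-T@np.array([.0679,0,-.1428])
tf=lambda u,v,z:(T.T@(onz(k,(250+u/5,205+v/5),z)-p))*1e3
print(p*1e3);print("slot c",tf(336,162,.068),"edges",tf(336,124,.068),tf(336,207,.068),tf(243,165,.068),tf(430,165,.068))
for z in(.094,.096,.0976): print("tips",tf(331.5,195,z)-[4,0,0])
print("joint?",tf(335,300,.204-.029))
```

```text
[ 494.0691 -212.81    204.9005]
slot c [ -5.5936  -0.7168 136.9005] edges [  0.9957  -0.7076 136.9005] [-13.5029  -0.7278 136.9005] [ -6.1047 -16.4218 136.9005] [ -6.1291  15.1558 136.9005]
tips [ -8.012   -1.3501 110.9005]
tips [ -7.4451  -1.3394 108.9005]
tips [ -6.9915  -1.3309 107.3005]
joint? [ 7.3108 -0.5705 29.9005]
```

>>> {"op": "drive_tool", "data": {
  "rows": [
    {"slide": [0.6,0.3,4],"twist": [0,0,0],"fingers": 0.67},
    {"slide": [1.2,0.7,10],"twist": [0,0,0],"fingers": 0.67},
    {"slide": [1.2,0.7,17],"twist": [0,0,0],"fingers": 0.67},
    {"slide": [1.2,0.7,20],"twist": [0,0,0],"fingers": 0.67},
    {"slide": [1.2,0.7,20],"twist": [0,0,0],"fingers": 0.67},
    {"slide": [1.2,0.7,20],"twist": [0,0,0],"fingers": 0.67}
  ]
}}

```text
time: 30.95
tool_pos: [0.4936, -0.2131, 0.1845]
tool_rot: [[0.982, 0.19, -0.0], [0.19, -0.982, -0.0], [-0.0, 0.0, -1.0]]
force: [0.3, 0.8, -0.7]
gripper_width: 0.0576
```

```bash
python3 look.py e3 250 390 205 315 5
```

```text
t 30.95 pos [ 493.6434 -213.1452  184.4523] yaw -79.0213458943386 tilt [-0.0152 -0.0037] F [ 0.2729  0.767  -0.6656] w 57.58075099242268 j [ -8.4434  29.451   37.5216 120.4194 -28.3946  39.0046 -30.9044]
```

View pics/e3.png

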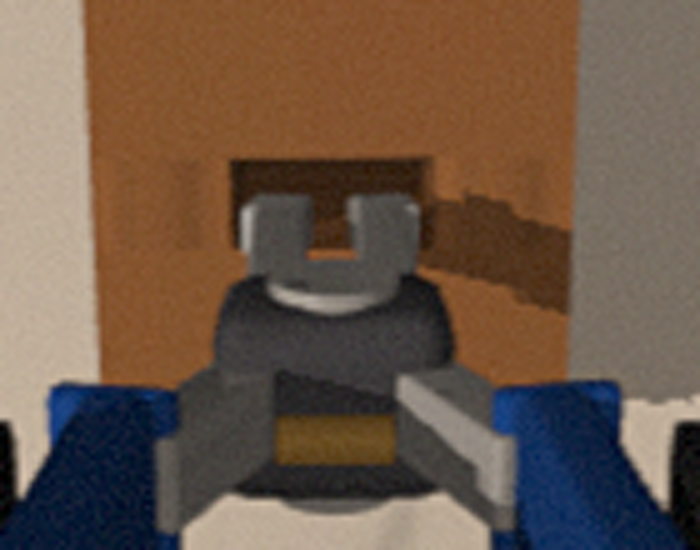

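>>> {"op": "drive_tool", "data": {
  "rows": [
    {"slide": [0.3,0,5],"twist": [0,0,0],"fingers": 0.67},
    {"slide": [0.5,0,12],"twist": [0,0,0],"fingers": 0.67},
    {"slide": [0.5,0,20],"twist": [0,0,0],"fingers": 0.67},
    {"slide": [0.5,0,28],"twist": [0,0,0],"fingers": 0.67},
    {"slide": [0.5,0,36],"twist": [0,0,0],"fingers": 0.67},
    {"slide": [0.5,0,42],"twist": [0,0,0],"fingers": 0.67},
    {"slide": [0.5,0,44],"twist": [0,0,0],"fingers": 0.67},
    {"slide": [0.5,0,44],"twist": [0,0,0],"fingers": 0.67}
  ]
}}

```text
time: 31.8
tool_pos: [0.4941, -0.213, 0.1402]
tool_rot: [[0.982, 0.19, -0.001], [0.19, -0.982, 0.0], [-0.001, -0.0, -1.0]]
force: [0.2, -0.5, -2.1]
gripper_width: 0.0574
```

```bash
python3 look.py e4 220 420 190 340 4
```

```text
t 31.8 pos [ 494.0616 -212.9766  140.2097] yaw -79.0219089473698 tilt [-0.0312  0.0042] F [ 0.1801 -0.5023 -2.1444] w 57.38157740814499 j [ -5.2616  32.8528  33.313  122.3143 -32.4631  33.6971 -27.48  ]
```

View pics/e4.png

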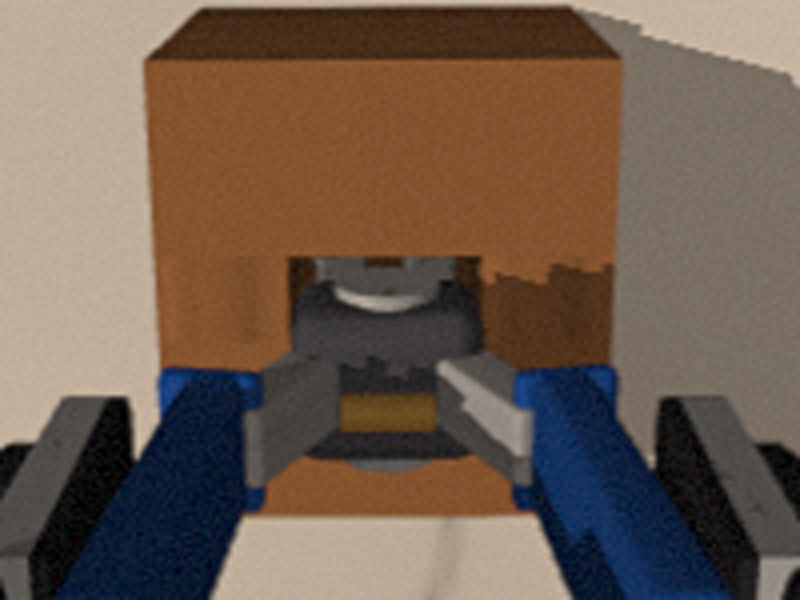

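>>> {"op": "drive_tool", "data": {
  "rows": [
    {"slide": [0,0,5],"twist": [0,0,0],"fingers": 0.67},
    {"slide": [0,0,11],"twist": [0,0,0],"fingers": 0.67},
    {"slide": [0,0,16],"twist": [0,0,0],"fingers": 0.67},
    {"slide": [0,0,18],"twist": [0,0,0],"fingers": 0.67},
    {"slide": [0,0,18],"twist": [0,0,0],"fingers": 0.67}
  ]
}}

```text
time: 32.35
tool_pos: [0.494, -0.2129, 0.1222]
tool_rot: [[0.982, 0.19, -0.001], [0.19, -0.982, 0.0], [-0.001, -0.0, -1.0]]
force: [0.0, 0.5, -1.2]
gripper_width: 0.0573
```

>>> {"op": "drive_tool", "data": {
  "rows": [
    {"slide": [0,0,1.5],"twist": [0,0,0],"fingers": 0.67},
    {"slide": [0,0,3],"twist": [0,0,0],"fingers": 0.67},
    {"slide": [0,0,3],"twist": [0,0,0],"fingers": 0.67}
  ]
}}

```text
time: 32.65
tool_pos: [0.4942, -0.2129, 0.1195]
tool_rot: [[0.982, 0.191, -0.0], [0.191, -0.982, -0.0], [-0.0, 0.0, -1.0]]
force: [-0.6, -0.7, -1.5]
gripper_width: 0.0569
```

>>> {"op": "drive_tool", "data": {
  "rows": [
    {"slide": [0,0,1.5],"twist": [0,0,0],"fingers": 0.67},
    {"slide": [0,0,1.5],"twist": [0,0,0],"fingers": 0.67}
  ]
}}

```text
time: 32.85
tool_pos: [0.4942, -0.2129, 0.118]
tool_rot: [[0.982, 0.191, -0.0], [0.191, -0.982, 0.0], [-0.0, -0.0, -1.0]]
force: [-0.7, 0.7, -1.7]
gripper_width: 0.057
```

>>> {"op": "drive_tool", "data": {
  "rows": [
    {"slide": [0,0,1.5],"twist": [0,0,0],"fingers": 0.67},
    {"slide": [0,0,1.5],"twist": [0,0,0],"fingers": 0.67}
  ]
}}

```text
time: 33.05
tool_pos: [0.4942, -0.2129, 0.1164]
tool_rot: [[0.982, 0.191, -0.0], [0.191, -0.982, 0.0], [-0.0, -0.0, -1.0]]
force: [0.9, 0.0, -1.9]
gripper_width: 0.0572
```

```bash
python3 look.py e5 220 420 190 340 4
```

```text
t 33.05 pos [ 494.1666 -212.8737  116.4256] yaw -79.00974865304467 tilt [-0.0063  0.0033] F [ 0.9273  0.0428 -1.9009] w 57.23704990777941 j [ -3.4267  34.6967  30.7551 123.184  -34.6959  30.757  -25.6139]
```

View pics/e5.png

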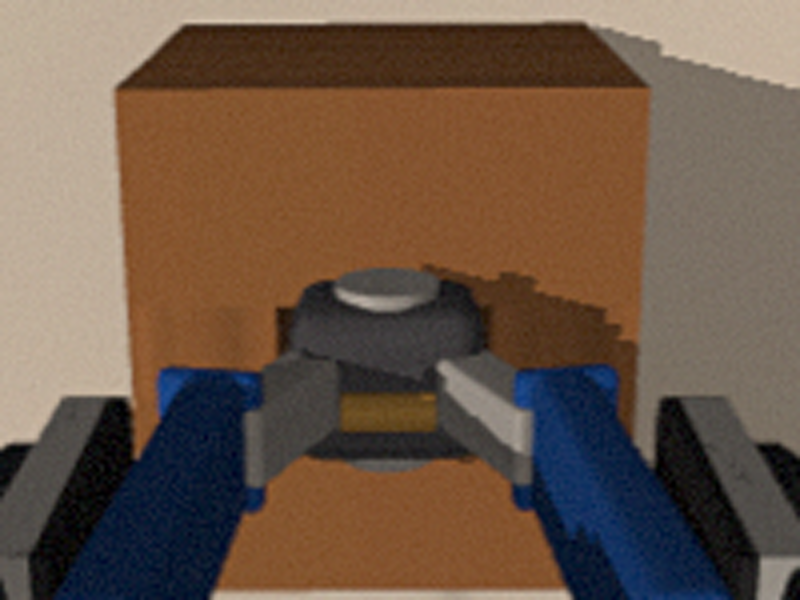

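Almost seated; I'll keep feeling my way down in small steps.

>>> {"op": "drive_tool", "data": {
  "rows": [
    {"slide": [0,0,1],"twist": [0,0,0],"fingers": 0.67},
    {"slide": [0,0,1],"twist": [0,0,0],"fingers": 0.67}
  ]
}}

```text
time: 33.3
tool_pos: [0.4942, -0.2129, 0.1155]
tool_rot: [[0.982, 0.191, -0.0], [0.191, -0.982, 0.0], [-0.0, -0.0, -1.0]]
force: [-1.0, -0.3, -1.7]
gripper_width: 0.0575
```

>>> {"op": "drive_tool", "data": {
  "rows": [
    {"slide": [0,0,1],"twist": [0,0,0],"fingers": 0.67},
    {"slide": [0,0,1],"twist": [0,0,0],"fingers": 0.67}
  ]
}}

```text
time: 33.5
tool_pos: [0.4942, -0.2129, 0.1145]
tool_rot: [[0.982, 0.191, -0.0], [0.191, -0.982, 0.0], [-0.0, -0.0, -1.0]]
force: [-0.7, -0.2, -1.0]
gripper_width: 0.0571
```

>>> {"op": "drive_tool", "data": {
  "rows": [
    {"slide": [0,0,1],"twist": [0,0,0],"fingers": 0.67},
    {"slide": [0,0,1],"twist": [0,0,0],"fingers": 0.67}
  ]
}}

```text
time: 33.7
tool_pos: [0.4942, -0.2129, 0.1135]
tool_rot: [[0.982, 0.191, -0.0], [0.191, -0.982, 0.0], [-0.0, -0.0, -1.0]]
force: [-0.3, -0.4, -1.0]
gripper_width: 0.057
```

>>> {"op": "drive_tool", "data": {
  "rows": [
    {"slide": [0,0,1],"twist": [0,0,0],"fingers": 0.67},
    {"slide": [0,0,1],"twist": [0,0,0],"fingers": 0.67}
  ]
}}

```text
time: 33.9
tool_pos: [0.4944, -0.213, 0.1128]
tool_rot: [[0.982, 0.191, 0.001], [0.191, -0.982, 0.0], [0.001, -0.0, -1.0]]
force: [-0.3, 0.2, 3.4]
gripper_width: 0.0572
```

>>> {"op": "drive_tool", "data": {
  "rows": [
    {"slide": [0,0,1],"twist": [0,0,0],"fingers": 0.67},
    {"slide": [0,0,1],"twist": [0,0,0],"fingers": 0.67}
  ]
}}

```text
time: 34.1
tool_pos: [0.4947, -0.2132, 0.1123]
tool_rot: [[0.982, 0.19, 0.002], [0.19, -0.982, -0.0], [0.002, 0.0, -1.0]]
force: [-1.3, 1.5, 10.2]
gripper_width: 0.0571
```

```bash
python3 look.py e6 220 420 190 340 4
```

```text
t 34.1 pos [ 494.7384 -213.1905  112.3276] yaw -79.02404717157317 tilt [ 0.092  -0.0021] F [-1.2848  1.4915 10.1647] w 57.08765827098628 j [ -3.0342  35.0101  30.237  123.3008 -35.1572  30.1791 -25.2292]
```

View pics/e6.png

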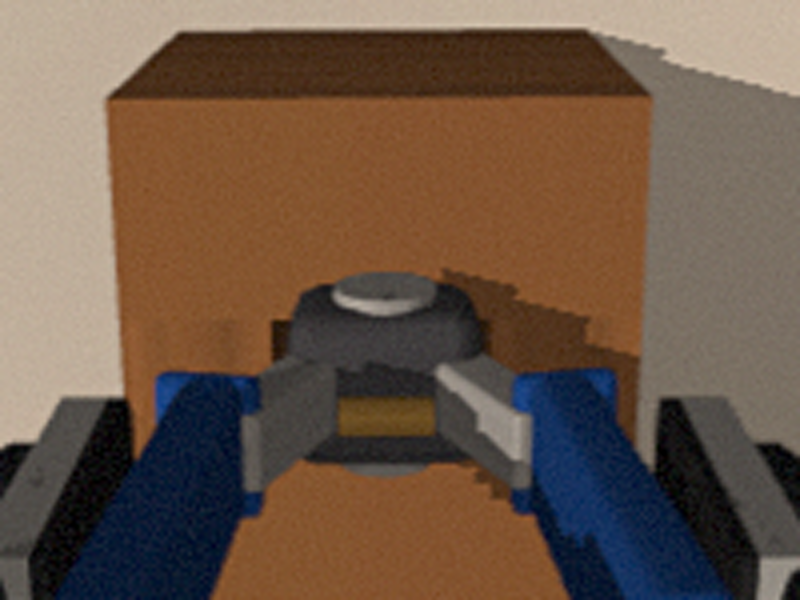

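>>> {"op": "drive_tool", "data": {
  "rows": [
    {"slide": [0,0,-0.8],"twist": [0,0,0],"fingers": 0.67},
    {"slide": [0,0,-1],"twist": [0,0,0],"fingers": 0.7},
    {"slide": [0,0,-1],"twist": [0,0,0],"fingers": 0.75},
    {"slide": [0,0,-1],"twist": [0,0,0],"fingers": 0.85},
    {"slide": [0,0,-1],"twist": [0,0,0],"fingers": 1},
    {"slide": [0,0,-1],"twist": [0,0,0],"fingers": 1},
    {"slide": [0,0,-1],"twist": [0,0,0],"fingers": 1}
  ]
}}

```text
time: 34.85
tool_pos: [0.4942, -0.2129, 0.1125]
tool_rot: [[0.982, 0.191, 0.0], [0.191, -0.982, -0.0], [0.0, 0.0, -1.0]]
force: [-0.5, 0.1, -0.3]
gripper_width: 0.0854
```

```bash
python3 look.py e7 140 500 180 450 2
```

```text
t 34.85 pos [ 494.2394 -212.9447  112.53  ] yaw -79.01051242678632 tilt [ 0.0021 -0.0038] F [-0.4637  0.0908 -0.2524] w 85.40320451384827 j [ -3.116   35.0044  30.3211 123.3079 -35.0609  30.2687 -25.3098]
```

View pics/e7.png

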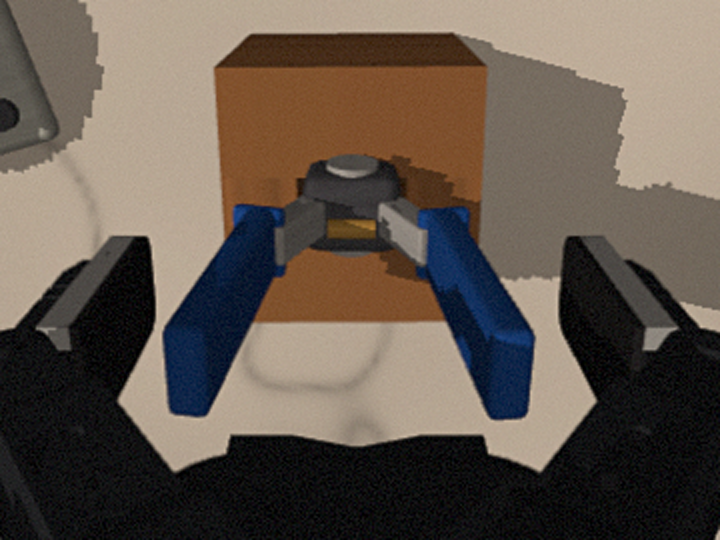

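Pliers are free and seated, with the fingers clear on both sides. I'll retreat straight up.

>>> {"op": "drive_tool", "data": {
  "rows": [
    {"slide": [0,0,-10],"twist": [0,0,0],"fingers": 1},
    {"slide": [0,0,-30],"twist": [0,0,0],"fingers": 1},
    {"slide": [0,0,-60],"twist": [0,0,0],"fingers": 1},
    {"slide": [0,0,-95],"twist": [0,0,0],"fingers": 1},
    {"slide": [0,0,-120],"twist": [0,0,0],"fingers": 1},
    {"slide": [-50,0,-140],"twist": [0,0,0],"fingers": 1},
    {"slide": [-70,0,-140],"twist": [0,0,0],"fingers": 1},
    {"slide": [-70,0,-140],"twist": [0,0,0],"fingers": 1}
  ]
}}

```text
time: 35.7
tool_pos: [0.4223, -0.227, 0.254]
tool_rot: [[0.982, 0.187, 0.001], [0.187, -0.982, 0.001], [0.001, -0.001, -1.0]]
force: [0.1, -0.9, -0.1]
gripper_width: 0.0853
```

```bash
python3 look.py f1 0 640 0 480 1
python3 - <<'E'
from h import *
for c in("scene","top"):
    im=imaging.grab_frame(c);k=imaging.calibration(c);cv2.imwrite(f"pics/f_{c}.png",im[:,:,::-1])
    q=proj(k,[[.5003,-.0019,.08]])[0];a=cv2.resize(im[int(q[1])-32:int(q[1])+32,int(q[0])-32:int(q[0])+32,::-1],None,fx=6,fy=6,interpolation=cv2.INTER_CUBIC)
    q=proj(k,[[.487,-.214,.1]])[0];b=cv2.resize(im[int(q[1])-32:int(q[1])+32,int(q[0])-32:int(q[0])+32,::-1],None,fx=6,fy=6,interpolation=cv2.INTER_CUBIC)
    cv2.imwrite(f"pics/fc_{c}.png",np.hstack([a,b]))
E
```

```text
t 35.7 pos [ 422.3185 -226.9714  253.9542] yaw -79.21316628960197 tilt [0.065  0.0749] F [ 0.1272 -0.9394 -0.0521] w 85.30273313443207 j [-11.8656  19.8926  44.8185 123.319  -20.3041  44.1018 -33.1461]
```

View pics/fc_scene.png

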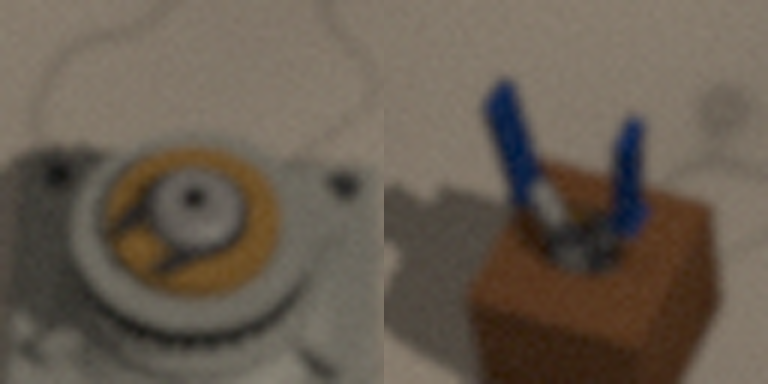

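View pics/fc_top.png

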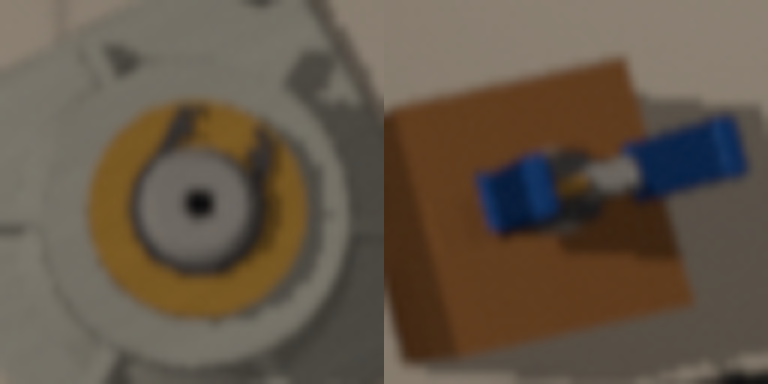

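View pics/f1.png

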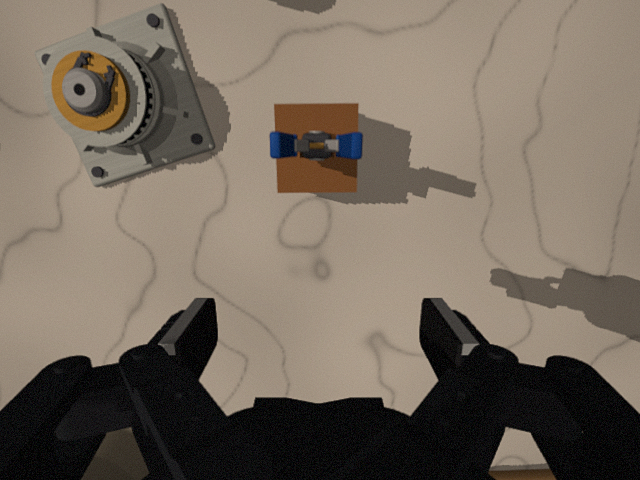

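View pics/f_top.png

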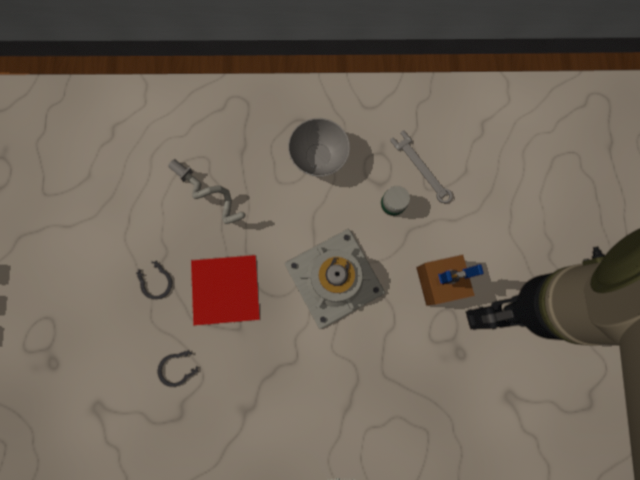

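Run:
```python
from h import *
print(order.finish_job()); st()
```

```text
the job is handed in; nothing more can be done
None
the job is handed in; nothing more can be done
```

The snap ring is closed in the spindle's groove and holding the pulley down. The pliers are back in the block's slot, and I handed the job in at about 36 s of the 72 s allowed.

- **Pliers and ring:** I took the pliers from the block, spread the small ring on the red mat to the stop and lifted it. The fingers never touched the ring.
- **Pressing the pulley:** The hub met the ring at about 75 mm. The stop came as a sharp rise in force, with a peak of about 11.6 N on the pulley (limit 20 N). I then eased up about 1 mm and let the ring close while following its draw onto the axis.
- **Ring check:** After I drew the pliers out, the ring measured about 42 mm across (its free size), centred on the spindle. A closed ring's 32 mm bore can only fit around the 36 mm spindle in the groove.
- **Pliers check:** The joint seated on the block with a clear contact force, and the pliers stayed upright when the fingers opened and withdrew.
- **Rest of the counter:** In the last top view the bowl, wrench, tin, hook and both look-alike rings are where they started.

**Disagreements:**
- First contact with the hub was felt about 6.6 mm above the stop, where 5.5 mm was expected; I put this down to the ring sitting slightly out of level, but did not confirm it.
- I grasped the pliers about 4 mm off centre across the handles, and corrected for that from the wrist images.
- I judged the pulley held down from the ring's closed fit and the pictures, not from a direct measurement of its travel.

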